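# Index flanged caps under the inspection pointer

### The arm

A 6-joint arm with a two-finger parallel gripper is mounted at the origin on a cart in front of the work surface, level with it; the furniture and walls round the work are solid. World frame = base frame: x ahead of the robot, y to its left, z up, the work surface at z = 0. Lengths are in m, angles in rad, forces in N, time in s.
With the tool pointing down it reaches from about 0.25 to 0.85 m from the base axis. Payload 12.5 kg.
Tool frame: the origin (TCP) lies on the mounting face of the last link; the fingertips stand 186 mm ahead of it and the grasp point (between the pads) lies 167 mm ahead of it; z points along the fingers, y is the line along which they close (so a half turn about z gives the same grasp; the last joint's range is limited). The gripper opens to 93 mm and grips with 3 to 60 N. Pads are 15 mm wide; open, the fingers measure 128 mm over their backs; the gripper's body (75 mm by 188 mm) begins 65 mm behind the grasp point.
Start: joints at [1.193, 0.351, 1.652, -0, 1.139, -0.085], TCP at [0.159, 0.527, 0.405] pointing down, gripper open.
Joint ranges: [-2.75, 2.75], [-0.79, 2.1], [0.01, 2.65], [-1.57, 4.71], [0.07, 3.14], [-2.87, 2.87]. Speed limits (rad/s): [2.22, 2.22, 2.79, 3.14, 3.14, 3.14].

### API

Orientations are given as a unit quaternion [w, x, y, z].
In Python, from cell import telemetry, viewer, close_job gives the robot as it stands.
- The arm moves only by the shell command python3 -m jog 'ROWS'. ROWS is JSON, one flat list of numbers, 7 for each row, row after row: the shift along the tool's x, y, z in mm, then the turn, a rotation vector about the tool's x, y, z in degrees, then the closure, from -1 (fully open) to 1 (shut). A call has 1 to 20 rows; each row shifts and turns the commanded pose from where the row before left it, along the tool's axes as they then stand; what a row does not reach is not made up. A row lasts 1/8 s, in which the tool goes at most 62.5 mm and 10.7 degrees, less where a joint would pass 70% of its speed; a pose out of reach is approached as far as the arm can. A call with a gripper value outside its range is refused whole. The fingers move at their own pace and stop on an object; the grip force is fixed at half the most. Time passes only in rows, so rows that do not move let the fingers close. It gives the time, the measured TCP pose, the force, the opening and the grip force at its end, in the units of the state.
- telemetry.state(): the state, without advancing time (a new reading comes with each control period).
- viewer.capture(name): name is "scene" or "top" or "wrist"; returns a dict with "img" (384x512x3 uint8, blue, green, red), "camera_matrix" (3x3 intrinsics, pixels), "R" (3x3) and "t" (3): a world point X has camera coordinates R X + t. Camera axes: x right, y down, z forward; pixel columns grow to the right and rows downward; lengths in m; the calibration is good to about 2 mm. A picture is of the moment at which its call begins. There is no depth.
- close_job(): hands the job in; it is judged then, once.
The state is a dict: "clock": time; "qpos": joint angles; "dq": joint speeds; "joint_efforts": joint torques, N m; "tool_pos": TCP position; "ee_rot": TCP orientation; "ft_force": force on the tool from outside, world axes, zero at the start; "torque": the same for the moment, N m; "opening": opening from 0.0 (shut) to 1.0 (fully open); "finger_force": force on a finger pad.
Only numpy, scipy, OpenCV 4.12 (cv2) and the standard library are available. Lean on these libraries where they do the work, as an engineer would, in place of code of your own. Each camera call takes 0.05 s, during which the arm holds its last target. There are 200 camera calls.

### The job

Pull the drawer fully out to its stop and set every steel cap in it, flange down, into the pocket of its own size in the sliding carrier. When all are loaded, slide the carrier by its knob to bring the caps one at a time, from the largest to the smallest, centred under the fixed pointer, holding each one still there for two seconds; then draw the carrier back fully to its front stop with all the caps still seated, and leave the drawer fully shut. Do not strike the pointer or disturb the other things on the bench.

Things in the scene. Friction and masses are not known exactly. Their poses are not given: they have to be found in the camera images.
- drawer (a joint): Drawer of a low grey drawer unit (180 wide, 170 deep, 66 mm high; it stands to the left of the stage). 0 = shut, 0.12 m = pulled out to its stop. It slides with about 2 N of friction and stays where it is left; it slides along the unit's own x axis, outwards to the unit's -x (toward the robot).
- drawer_handle (a point): Middle of the drawer's handle: a 10 mm round steel bar, 70 mm long along the unit's y axis, 40 mm in front of the drawer front; 43 mm above the bench. Its axes are those of the unit: -x is the way the drawer pulls out. The bar is level and free above; 35 mm of space between bar and front. The drawer front is 7 mm thick and reaches 60 mm above the bench, the unit's top 66 mm.
- drawer_floor (a point): Centre of the floor of the drawer's front compartment, 10 mm above the bench, axes as the unit's. The compartment is 115 mm (x) by 154 mm (y); its sides stand only 8 mm above the floor, the partition at its rear (+x) 21 mm, the drawer front (-x) 50 mm. With the drawer fully out the whole compartment lies in front of the unit.
- stage: Fixed base of the x-y stage, 310 x 90 mm, on the bench. Its x axis points away from the robot along the lower slide, y to the left, z up.
- saddle (a joint): Lower slide of the stage: carries the carrier along the stage's x axis. 0 = front stop, nearest the robot (home); 0.122 m = rear stop. About 2 N of friction; stays where it is left.
- carrier (a joint): Upper slide: moves the carrier along the stage's y axis, -0.035 to 0.035 m, 0 in the middle. About 2 N of friction; stays where it is left. The two slides move freely together when the knob is pushed sideways.
- carrier_knob (a point): Top centre of the upright black knob on the tab at the carrier's front: a post of 16 mm diameter, 44 mm tall, top 86 mm above the bench, 87 mm in front of the carrier's centre. Gripping it from above and moving it level moves the carrier. Axes as the stage's.
- pointer_tip (a point): Tip of the fixed steel pointer, a cone that points down from an arm on a post behind the carrier; 78 mm above the bench, 8 mm above the tops of seated caps. The arm runs back (stage +x) from it, 16 mm wide, its top (with a screw head) 118 mm above the bench.
- cap_xl: The largest of up to four bare steel flanged caps (may be absent). A round flange 42 mm across and 8 mm thick with a solid round boss 24 mm across and 20 mm tall on it, 28 mm tall in all, a small dark dot at the centre of the boss's top. Origin: centre of the flange's underside; z points up through the boss. It starts flange down in the drawer.
- cap_l: The second largest of up to four bare steel flanged caps (may be absent). A round flange 36 mm across and 8 mm thick with a solid round boss 20 mm across and 20 mm tall on it, 28 mm tall in all, a small dark dot at the centre of the boss's top. Origin: centre of the flange's underside; z points up through the boss. It starts flange down in the drawer.
- cap_m: The third largest of up to four bare steel flanged caps (may be absent). A round flange 30 mm across and 8 mm thick with a solid round boss 16 mm across and 20 mm tall on it, 28 mm tall in all, a small dark dot at the centre of the boss's top. Origin: centre of the flange's underside; z points up through the boss. It starts flange down in the drawer.
- cap_s: The smallest of up to four bare steel flanged caps (may be absent). A round flange 24 mm across and 8 mm thick with a solid round boss 12 mm across and 20 mm tall on it, 28 mm tall in all, a small dark dot at the centre of the boss's top. Origin: centre of the flange's underside; z points up through the boss. It starts flange down in the drawer.
- pocket_xl (a point): Centre of the floor of the pocket for the largest cap, far left of the four in the carrier, at (27, 27) mm in stage x and y from the carrier's centre. Round, 45 mm across, 6 mm deep; its floor is 42 mm above the bench. The carrier's upper face is 48 mm above the bench, 120 mm square, with a rim 4 mm higher all round. Axes as the stage's.
- pocket_l (a point): Centre of the floor of the pocket for the second largest cap, far right of the four in the carrier, at (27, -27) mm in stage x and y from the carrier's centre. Round, 39 mm across, 6 mm deep; its floor is 42 mm above the bench. The carrier's upper face is 48 mm above the bench, 120 mm square, with a rim 4 mm higher all round. Axes as the stage's.
- pocket_m (a point): Centre of the floor of the pocket for the third largest cap, near left of the four in the carrier, at (-27, 27) mm in stage x and y from the carrier's centre. Round, 33 mm across, 6 mm deep; its floor is 42 mm above the bench. The carrier's upper face is 48 mm above the bench, 120 mm square, with a rim 4 mm higher all round. Axes as the stage's.
- pocket_s (a point): Centre of the floor of the pocket for the smallest cap, near right of the four in the carrier, at (-27, -27) mm in stage x and y from the carrier's centre. Round, 27 mm across, 6 mm deep; its floor is 42 mm above the bench. The carrier's upper face is 48 mm above the bench, 120 mm square, with a rim 4 mm higher all round. Axes as the stage's.
- screw_pot: Bystander: a small white pot, 47 mm across and 22 mm high, on the drawer unit; stays there. Origin at the centre of its underside.
- tape: Bystander: a roll of tape, 60 mm across, 18 mm high, on the bench near the robot; not to be disturbed. Origin at the centre of its underside.
- usb_key: Bystander: a small dark blue memory stick, 54 x 18 x 8 mm, on the bench; not to be disturbed. Origin at the centre of its underside.
- tape_blue: Bystander: a second roll of tape, 60 mm across, 18 mm high, on the bench right of the stage; not to be disturbed. Origin at the centre of its underside.
- pointer: The pointer's post, arm and tip as one fixed body on the stage's base; origin at the stage's origin. Must not be struck.
- drawer_unit: The fixed drawer unit; origin at the centre of its underside on the bench, front toward its own -x.

How it is judged:
On the way, in this order (a step that is already met when the one before it is completed fails the run):
1. the drawer is pulled out to its stop (within 5 mm) (value of joint drawer above 0.115 m), for 0.2 s.
2. every cap present sits flange down in the pocket of its own size and is let go (horizontal distance between cap_xl and pocket_xl below 0.005 m and z of cap_xl in the frame of pocket_xl below 0.0025 m and angle between each of cap_xl, cap_l, cap_m, cap_s's own z axis and vertical below 0.12 rad and linear speed of each of cap_xl, cap_l, cap_m, cap_s below 0.02 m/s and contact force between the fingers and cap_xl below 0.05 N and horizontal distance between cap_l and pocket_l below 0.005 m and z of cap_l in the frame of pocket_l below 0.0025 m and contact force between the fingers and cap_l below 0.05 N and horizontal distance between cap_m and pocket_m below 0.005 m and z of cap_m in the frame of pocket_m below 0.0025 m and contact force between the fingers and cap_m below 0.05 N and horizontal distance between cap_s and pocket_s below 0.005 m and z of cap_s in the frame of pocket_s below 0.0025 m and contact force between the fingers and cap_s below 0.05 N), for 0.2 s.
3. the largest cap, seated in its pocket, has its centre under the pointer tip (within 5 mm sideways) and rests there for 1.5 s (horizontal distance between cap_xl and pocket_xl below 0.005 m and z of cap_xl in the frame of pocket_xl below 0.0025 m and angle between cap_xl's own z axis and vertical below 0.12 rad and horizontal distance between cap_xl and pointer_tip below 0.005 m and linear speed of cap_xl below 0.01 m/s), for 1.5 s.
4. the second largest cap, seated in its pocket, has its centre under the pointer tip (within 5 mm sideways) and rests there for 1.5 s (horizontal distance between cap_l and pocket_l below 0.005 m and z of cap_l in the frame of pocket_l below 0.0025 m and angle between cap_l's own z axis and vertical below 0.12 rad and horizontal distance between cap_l and pointer_tip below 0.005 m and linear speed of cap_l below 0.01 m/s), for 1.5 s.
5. the third largest cap, seated in its pocket, has its centre under the pointer tip (within 5 mm sideways) and rests there for 1.5 s (horizontal distance between cap_m and pocket_m below 0.005 m and z of cap_m in the frame of pocket_m below 0.0025 m and angle between cap_m's own z axis and vertical below 0.12 rad and horizontal distance between cap_m and pointer_tip below 0.005 m and linear speed of cap_m below 0.01 m/s), for 1.5 s.
6. the smallest cap, seated in its pocket, has its centre under the pointer tip (within 5 mm sideways) and rests there for 1.5 s (horizontal distance between cap_s and pocket_s below 0.005 m and z of cap_s in the frame of pocket_s below 0.0025 m and angle between cap_s's own z axis and vertical below 0.12 rad and horizontal distance between cap_s and pointer_tip below 0.005 m and linear speed of cap_s below 0.01 m/s), for 1.5 s.
At the end, for the whole second after the job is handed in: Every cap present sits flange down in the pocket of its own size (centre within 5 mm, underside within 2.5 mm of the pocket's floor, upright within 0.12 rad), at rest and let go; the carrier's lower slide is within 6 mm of its front stop; the drawer is within 6 mm of shut; nothing is touched (all of step 2 and value of joint each of saddle, drawer below 0.006 m and contact force between the fingers and stage below 0.05 N and contact force between the fingers and drawer_unit below 0.05 N).
It fails at once if a bystander is shifted by more than 40 mm (distance of any of screw_pot, tape, usb_key, tape_blue from where it was at the start of the episode above 0.04 m).
It fails at once if the pointer is struck by the robot (over 10 N) (contact force between any of the arm, the fingers and pointer above 10 N).
Of cap_xl, cap_l, cap_m, cap_s only 3 to 4 are there at a start; the rules pass over those that are not, and their reading is None.
At some moment in a run one of cap_xl, cap_l, cap_m, cap_s may be knocked a few centimetres aside while the robot is not near it.
It also fails if it takes over 208 s, if anything falls off the work surface, if the arm or the gripper's body presses on something with over 40 N, if the wrist force passes 120 N, or if a joint passes its speed limit or range.

## Working session

There is one attempt and no reset: what is moved stays moved. The work goes in short steps, Python scripts to look and compute and a shell command to move; the robot and the scene stay as the last step left them, time stands still between calls to the robot, and variables do not carry over. Pictures are saved under pics/ and viewed, at most 16 in all, crops included, and the job is handed in when it is done.

```bash
ls; mkdir -p pics
python3 - <<'E'
from cell import telemetry, viewer
import cv2,numpy as np
s=telemetry.state();print(s)
ims=[]
for n in("scene","top","wrist"):
    c=viewer.capture(n);cv2.imwrite(f"pics/{n}0.png",c["img"]);np.savez(f"{n}0.npz",**c)
    print(n,c["camera_matrix"].tolist(),np.round(c["R"],3).tolist(),c["t"])
    ims.append(c["img"])
E
```

```text
pics
{'clock': 0.0, 'qpos': array([ 1.19339849e+00,  3.51216047e-01,  1.65244416e+00,  2.28923525e-05,
        1.13909392e+00, -8.46207251e-02]), 'dq': array([-0.00026177, -0.00066982, -0.00077265, -0.00053402, -0.00050169,
       -0.00079206]), 'joint_efforts': array([-1.91241961e-03, -4.97337377e+01, -2.85259527e+01,  6.98400429e-02,
        2.56772601e-02, -1.18972780e-04]), 'tool_pos': array([0.15867055, 0.52647183, 0.40420473]), 'ee_rot': array([-1.43081798e-04,  1.45870995e-01,  9.89303450e-01, -5.62926371e-04]), 'ft_force': array([-0.5342637 , -1.26389389,  0.21984388]), 'torque': array([0.01323095, 0.01085215, 0.00418954]), 'finger_force': 0.0, 'opening': 1.0015111733166613}
scene [[413.7720582808473, 0.0, 251.42529818484445], [0.0, 413.7720582808473, 191.69318799962772], [0.0, 0.0, 1.0]] [[-0.708, -0.706, 0.017], [-0.327, 0.306, -0.894], [0.626, -0.639, -0.447]] [0.51576795 0.14885846 1.06494426]
top [[434.9918289585105, 0.0, 246.48366569683543], [0.0, 434.9918289585105, 196.8334259340663], [0.0, 0.0, 1.0]] [[0.017, -1.0, -0.016], [-0.995, -0.016, -0.101], [0.1, 0.018, -0.995]] [0.24782977 0.50399965 1.06882948]
wrist [[308.3623197284055, 0.0, 253.16560909295976], [0.0, 308.3623197284055, 192.65502418915563], [0.0, 0.0, 1.0]] [[0.288, 0.958, -0.0], [0.917, -0.275, 0.289], [0.277, -0.084, -0.957]] [-0.55041836 -0.03449205  0.39184433]
```

View pics/top0.png

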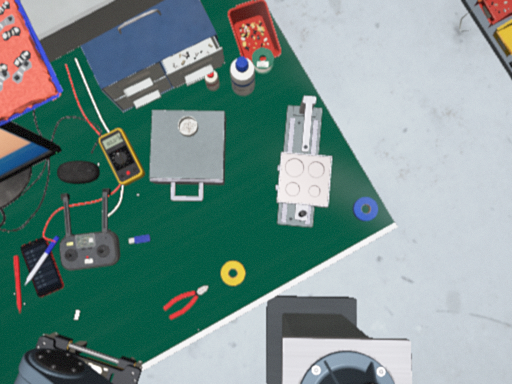

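View pics/scene0.png

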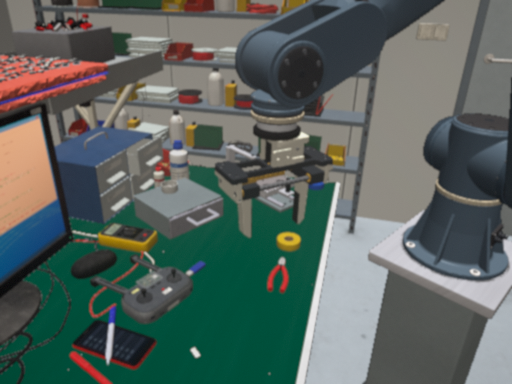

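The top view shows the drawer unit at px (151–224, 110–183) with its handle at about (187,196). The carrier is at (278–332, 152–206), the knob near (302,213) and the pointer arm at (308,100–150). I'll enlarge this area.

```bash
cat > h.py <<'E'
import numpy as np,cv2
from cell import telemetry,viewer
from scipy.spatial.transform import Rotation as Ro
def cap(n,f=None):
    c=viewer.capture(n)
    if f: cv2.imwrite(f"pics/{f}.png",c["img"]); np.savez(f"{f}.npz",**c)
    return c
def ray(c,uv,z):
    uv=np.atleast_2d(np.asarray(uv,float))
    d=np.c_[uv,np.ones(len(uv))]@np.linalg.inv(c["camera_matrix"]).T@c["R"]   # R^T K^-1 p
    o=-c["R"].T@c["t"]
    return o+d*((z-o[2])/d[:,2])[:,None]
def proj(c,X):
    p=(np.atleast_2d(X)@c["R"].T+c["t"])@c["camera_matrix"].T
    return p[:,:2]/p[:,2:]
def go(target,yaw=None,s=None):
    """grasp-point target (world), yaw of tool y (closing) axis, deg; prints shift in tool axes mm and turn about tool z"""
    s=s or telemetry.state()
    R=Ro.from_quat(np.roll(s["ee_rot"],-1)).as_matrix()
    g=s["tool_pos"]+R[:,2]*0.167
    y=np.degrees(np.arctan2(R[1,1],R[0,1]))
    print("grasp",g.round(4),"yaw_y",y.round(2),"z",R[:,2].round(4))
    if yaw is not None:
        t=(yaw-y+90)%180-90
        print("turn about tool z:",round(-t,2))
    if target is not None: print("shift tool mm (before turn):",(R.T@(np.array(target)-g)*1000).round(1))
E
python3 - <<'E'
import cv2
im=cv2.imread("pics/top0.png")[95:235,145:340]
cv2.imwrite("pics/crop0.png",cv2.resize(im,None,fx=4,fy=4,interpolation=cv2.INTER_CUBIC))
E
```

```text
(no output)
```

View pics/crop0.png

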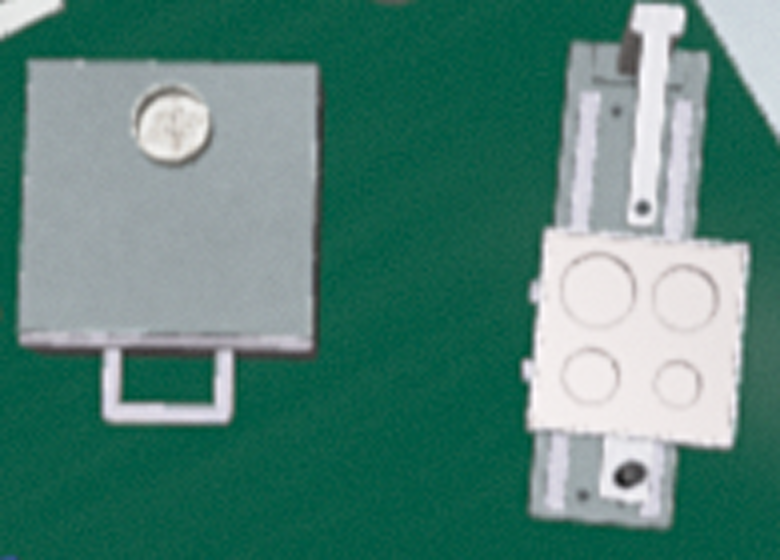

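Enlarged: the handle bar is centred at crop (168,413). Pocket centres are at (598,291), (685,298), (590,376) and (677,384). The knob is at (629,473) and the screw over the pointer tip at (643,208).

Run:
```python
from h import *
c=dict(np.load("top0.npz"));f=lambda p:np.array(p)/4+[145-.375,95-.375]
print("cam",-c["R"].T@c["t"])
def P(n,p,z):print(n,ray(c,f(p),z).round(4).tolist())
P("handle",[(105,413),(231,413),(168,413)],.043)
P("unit top corners",[(28,60),(318,64),(313,337),(20,333)],.066)
P("pockets xl l m s",[(598,291),(685,298),(590,376),(677,384)],.048)
P("carrier corners",[(546,228),(749,244),(733,447),(529,431)],.052)
P("knob",[(629,473)],.086)
P("screw",[(643,208)],.118)
P("stage corners(base)",[(572,41),(710,54),(670,527),(528,516)],.01)
c=dict(np.load("wrist0.npz"))
go((0,0,0),0)
```

```text
cam [0.38976403 0.2364545  1.11803621]
handle [[0.4926, 0.4442, 0.043], [0.4939, 0.3656, 0.043], [0.4933, 0.4049, 0.043]]
unit top corners [[0.7104, 0.4956, 0.066], [0.7102, 0.3148, 0.066], [0.5391, 0.314, 0.066], [0.5388, 0.4937, 0.066]]
pockets xl l m s [[0.5732, 0.1387, 0.048], [0.5696, 0.0848, 0.048], [0.5199, 0.1433, 0.048], [0.5158, 0.0896, 0.048]]
carrier corners [[0.6117, 0.1716, 0.052], [0.6034, 0.0458, 0.052], [0.477, 0.0559, 0.052], [0.4848, 0.1808, 0.052]]
knob [[0.4577, 0.1231, 0.086]]
screw [[0.6106, 0.1192, 0.118]]
stage corners(base) [[0.7447, 0.1533, 0.01], [0.7371, 0.0634, 0.01], [0.4289, 0.0887, 0.01], [0.4343, 0.1787, 0.01]]
grasp [0.1586 0.5264 0.2373] yaw_y 73.22 z [-3.e-04 -8.e-04 -1.e+00]
turn about tool z: 73.22
shift tool mm (before turn): [-1.000e-01 -5.496e+02  2.378e+02]
```

View pics/wrist0.png

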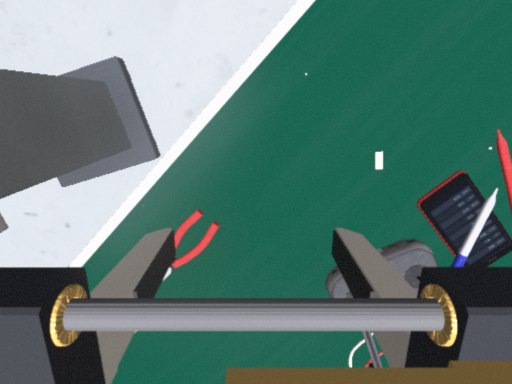

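The wrist view shows only bench clutter: pliers, phone and remote. I'll turn so the fingers close along x and go above the handle with a partial opening.

```bash
python3 -m jog '[0,0,0,0,0,10.4,0.2, 0,0,0,0,0,10.4,0.2, 0,0,0,0,0,10.4,0.2, 0,0,0,0,0,10.4,0.2, 0,0,0,0,0,10.4,0.2, 0,0,0,0,0,10.4,0.2, 0,0,0,0,0,10.4,0.2, -13.4,37.2,0,0,0,0,0.2, -13.4,37.2,0,0,0,0,0.2, -13.4,37.2,0,0,0,0,0.2, -13.4,37.2,0,0,0,0,0.2, -13.4,37.2,0,0,0,0,0.2, -13.4,37.2,0,0,0,0,0.2, -13.4,37.2,0,0,0,0,0.2, -13.4,37.2,0,0,0,0,0.2, -13.4,37.2,0,0,0,0,0.2, 0,0,0,0,0,0,0.2, 0,0,0,0,0,0,0.2]'
python3 - <<'E'
from h import *
go((.4933,.405,.043),0.4)
c=cap("wrist","w1"); print(telemetry.state()["opening"]*93, (-c["R"].T@c["t"]).round(3)); print(proj(c,[[.4933,.405,.043],[.5446,.1141,.048]]))
E
```

```text
clock: 2.4
tool_pos: [0.4939, 0.4087, 0.4044]
ee_rot: [-0.0, 0.704, 0.71, -0.0]
ft_force: [-0.5, 0.3, 0.3]
opening: 0.397
finger_force: 0.0
grasp [0.4937 0.4086 0.2374] yaw_y 0.42 z [-8.e-04 -3.e-04 -1.e+00]
turn about tool z: 0.02
shift tool mm (before turn): [ -3.6  -0.3 194.4]
37.2544211920734 [0.493 0.49  0.385]
[[252.53952575 177.39710411]
 [287.64918593 380.73912535]]
```

View pics/w1.png

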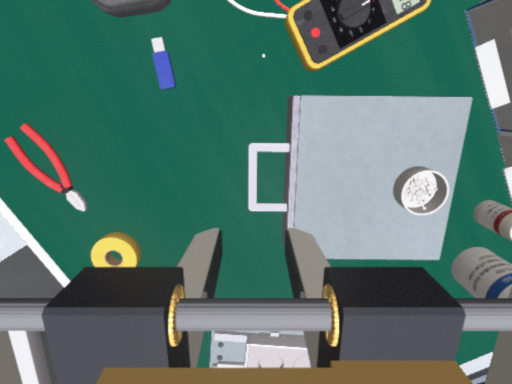

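The wrist view has the bar at (253,177), which matches the prediction of (252.5,177.4). Next I'll descend, grip and pull.

```bash
python3 -m jog '[-3.6,-0.4,30,0,0,0,0.35, 0,0,32,0,0,0,0.35, 0,0,32,0,0,0,0.35, 0,0,30,0,0,0,0.35, 0,0,25,0,0,0,0.35, 0,0,25,0,0,0,0.35, 0,0,20,0,0,0,0.35, 0,0,0,0,0,0,0.35, 0,0,0,0,0,0,1, 0,0,0,0,0,0,1, 0,0,0,0,0,0,1, 0,0,0,0,0,0,1]'
python3 -c "
from h import *
go(None,0.4)"
```

```text
clock: 3.95
tool_pos: [0.493, 0.4052, 0.2116]
ee_rot: [-0.001, 0.705, 0.71, -0.001]
ft_force: [-12.4, 1.1, 8.1]
opening: 0.095
finger_force: 30.0
grasp [0.4925 0.4051 0.0446] yaw_y 0.41 z [-2.9e-03 -3.0e-04 -1.0e+00]
turn about tool z: 0.01
```

```bash
python3 -m jog '[0,-8,0,0,0,0,1, 0,-15,0,0,0,0,1, 0,-15,0,0,0,0,1, 0,-15,0,0,0,0,1, 0,-15,0,0,0,0,1, 0,-15,0,0,0,0,1, 0,-15,0,0,0,0,1, 0,-11,0,0,0,0,1, 0,-7,0,0,0,0,1, 0,-5,0,0,0,0,1, 0,-1,0,0,0,0,1, 0,0,0,0,0,0,1, 0,0,0,0,0,0,1]'
python3 -c "
from h import *
go(None,0.4)"
```

```text
clock: 5.58
tool_pos: [0.3719, 0.4048, 0.2116]
ee_rot: [-0.0, 0.704, 0.71, 0.002]
ft_force: [2.6, 7.3, 2.8]
opening: 0.101
finger_force: 30.0
grasp [0.3724 0.4054 0.0446] yaw_y 0.43 z [ 0.0029  0.0034 -1.    ]
turn about tool z: 0.03
```

```bash
python3 -m jog '[0,0,0,0,0,0,0.3, 0,0,0,0,0,0,0.3, 0,0,0,0,0,0,0.3, 0,0,-25,0,0,0,0.3, 0,0,-35,0,0,0,0.3, 0,0,-35,0,0,0,0.3, 0,20,-35,0,0,0,0.3, 0,30,-35,0,0,0,0.3, 0,30,-25,0,0,0,0.3, 0,24,0,0,0,0,0.3, 0,0,0,0,0,0,0.3, 0,0,0,0,0,0,0.3]'
python3 - <<'E'
from h import *
go(None,0.4)
c=cap("wrist","w2");t=cap("top","t2")
cv2.imwrite("pics/t2c.png",cv2.resize(t["img"][95:235,145:340],None,fx=4,fy=4,interpolation=cv2.INTER_CUBIC))
cv2.imwrite("pics/w2c.png",cv2.resize(c["img"][60:310,110:400],None,fx=2.4,fy=2.4,interpolation=cv2.INTER_CUBIC))
E
```

```text
clock: 7.08
tool_pos: [0.4753, 0.4047, 0.4001]
ee_rot: [-0.0, 0.704, 0.71, -0.001]
ft_force: [-0.6, -0.5, 0.3]
opening: 0.355
finger_force: 0.0
grasp [0.475  0.4045 0.2331] yaw_y 0.43 z [-1.4e-03 -9.0e-04 -1.0e+00]
turn about tool z: 0.03
```

View pics/w2c.png

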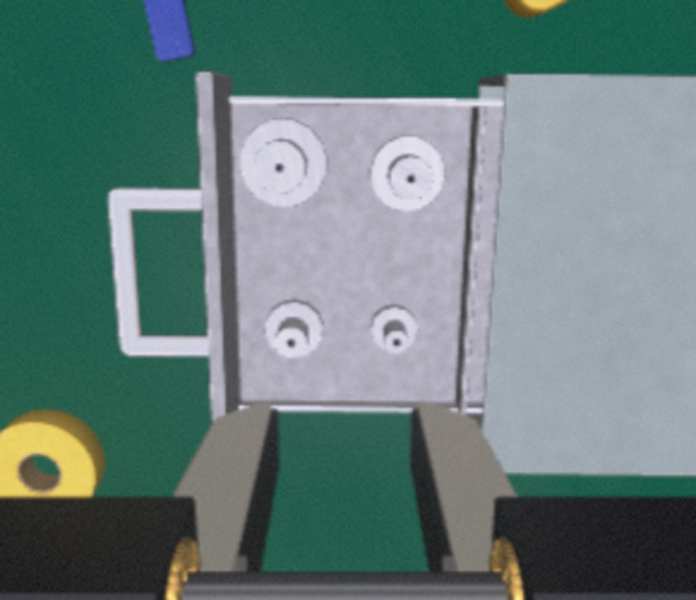

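The drawer is fully out and four caps are visible. Their dots are at crop px xl (280,167), l (410,178), m (291,342) and s (396,342). I'll refine these by centroid.

```bash
cat >> h.py <<'E'
def dot(c,uv,r=4):
    """centroid of a small dark dot near uv"""
    g=cv2.cvtColor(c["img"],cv2.COLOR_BGR2GRAY).astype(float);u,v=map(int,np.round(uv))
    w=g[v-r:v+r+1,u-r:u+r+1];m=np.clip(np.percentile(w,60)-w-25,0,None)
    Y,X=np.mgrid[v-r:v+r+1,u-r:u+r+1];return np.array([(m*X).sum(),(m*Y).sum()])/m.sum()
E
python3 - <<'E'
from h import *
c=dict(np.load("w2.npz"));t=dict(np.load("t2.npz"))
for n,p in dict(xl=(280,167),l=(410,178),m=(291,342),s=(396,342)).items():
    uv=dot(c,np.array(p)/2.4+[110,60]); X=ray(c,uv,.038)[0]
    q=proj(t,X)[0]; 
    try: d=dot(t,q); 
    except Exception: d=q
    print(n,uv.round(1),X.round(4),"top:",q.round(1),d.round(1),ray(t,d,.038)[0].round(4))
go((.4933,.405,.043),90); print(telemetry.state()["qpos"].round(2))
E
```

```text
xl [225.9 129.5] [0.445  0.4543 0.038 ] top: [166.5 217. ] [nan nan] [nan nan nan]
l [280.8 134.1] [0.5051 0.4498 0.038 ] top: [169.2 193.1] [169.7 192.5] [0.5066 0.4486 0.038 ]
m [230.8 202.5] [0.4493 0.3702 0.038 ] top: [200.3 215.9] [197.1 219.3] [0.4407 0.3778 0.038 ]
s [274.3 201.2] [0.5002 0.3722 0.038 ] top: [200.1 195.5] [199.8 196.1] [0.4988 0.3729 0.038 ]
grasp [0.475  0.4048 0.2334] yaw_y 0.46 z [-9.e-04 -5.e-04 -1.e+00]
turn about tool z: -89.54
shift tool mm (before turn): [  0.2  18.4 190.4]
[0.63 0.49 1.45 0.   1.2  0.62]h.py:31: RuntimeWarning: invalid value encountered in divide
  Y,X=np.mgrid[v-r:v+r+1,u-r:u+r+1];return np.array([(m*X).sum(),(m*Y).sum()])/m.sum()
```

```bash
python3 -m jog '[0,0,0,0,0,-10,0.05, 0,0,0,0,0,-10,0.05, 0,0,0,0,0,-10,0.05, 0,0,0,0,0,-10,0.05, 0,0,0,0,0,-10,0.05, 0,0,0,0,0,-10,0.05, 0,0,0,0,0,-10,0.05, 0,0,0,0,0,-10,0.05, 0,0,0,0,0,-9.5,0.05, 15,25,0,0,0,0,0.05, 15,24.5,0,0,0,0,0.05, 0,0,30,0,0,0,0.05, 0,0,35,0,0,0,0.05, 0,0,35,0,0,0,0.05, 0,0,33,0,0,0,0.05, 0,0,0,0,0,0,0.05, 0,0,0,0,0,0,0.05]'
python3 -c "
from h import *
go((.445,.4543,.0395),90)"
```

```text
clock: 9.3
tool_pos: [0.4461, 0.4546, 0.2692]
ee_rot: [0.001, 0.001, 1.0, 0.001]
ft_force: [0.1, -0.4, 0.9]
opening: 0.472
finger_force: 0.0
grasp [0.4463 0.4548 0.1022] yaw_y 89.94 z [ 0.0011  0.001  -1.    ]
turn about tool z: -0.06
shift tool mm (before turn): [ 1.4 -0.5 62.7]
```

```bash
python3 -m jog '[1.4,-0.5,25,0,0,0,0.05, 0,0,20,0,0,0,0.05, 0,0,12,0,0,0,0.05, 0,0,5.7,0,0,0,0.05, 0,0,0,0,0,0,0.05, 0,0,0,0,0,0,1, 0,0,0,0,0,0,1, 0,0,0,0,0,0,1, 0,0,0,0,0,0,1]'; python3 -c "
from h import *
go((.445,.4543,.0395),90)"
python3 -m jog '[0,0,-10,0,0,0,1, 0,0,-25,0,0,0,1, 0,0,-30,0,0,0,1, 0,0,-25,0,0,0,1, 0,0,0,0,0,0,1, 0,0,0,0,0,0,1]'
python3 - <<'E'
from h import *
go((.5732,.1387,.0715),85.4)
c=cap("wrist","w3"); cap("top","t3")
E
```

```text
clock: 10.42
tool_pos: [0.4448, 0.4539, 0.2054]
ee_rot: [0.0, 0.001, 1.0, 0.0]
ft_force: [-0.5, -0.4, 3.4]
opening: 0.242
finger_force: 30.0
grasp [0.4448 0.4539 0.0384] yaw_y 89.93 z [ 4.e-04  3.e-04 -1.e+00]
turn about tool z: -0.07
shift tool mm (before turn): [-0.2  0.4 -1.1]
clock: 11.18
tool_pos: [0.4445, 0.4536, 0.2941]
ee_rot: [-0.0, 0.001, 1.0, -0.0]
ft_force: [0.2, -0.6, -1.9]
opening: 0.241
finger_force: 30.0
grasp [0.4443 0.4534 0.1271] yaw_y 89.92 z [-9.e-04 -8.e-04 -1.e+00]
turn about tool z: 4.52
shift tool mm (before turn): [-129.3 -314.5   55.8]
```

View pics/w3.png

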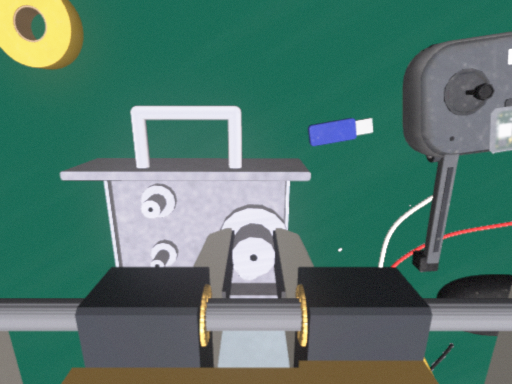

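The xl cap is held cleanly, with its dot at (253,257) between the fingers. I'll carry it high over the carrier to measure the pockets.

```bash
python3 -m jog '[0,0,-31,0,0,1.5,1, 0,0,-31,0,0,1.5,1, 0,0,-31,0,0,1.5,1, -23.7,-36.3,0,0,0,0,1, -23.7,-36.3,0,0,0,0,1, -23.7,-36.3,0,0,0,0,1, -23.7,-36.3,0,0,0,0,1, -23.7,-36.3,0,0,0,0,1, -23.7,-36.3,0,0,0,0,1, -23.7,-36.3,0,0,0,0,1, -23.7,-36.3,0,0,0,0,1, -23.7,-36.3,0,0,0,0,1, 0,0,0,0,0,0,1, 0,0,0,0,0,0,1, 0,0,0,0,0,0,1]'
python3 - <<'E'
from h import *
c3=dict(np.load("w3.npz")); print("held dot", ray(c3,dot(c3,(253,257)),.1267))
go((.5732,.1387,.0715),85.4)
c=cap("wrist","w4"); print(proj(c,[[.5732,.1387,.048],[.5696,.0848,.048],[.5199,.1433,.048],[.5158,.0896,.048],[.4577,.1231,.086]]).round(1).tolist())
E
```

```text
clock: 13.15
tool_pos: [0.6308, 0.1121, 0.3878]
ee_rot: [-0.0, 0.039, 0.999, 0.0]
ft_force: [-0.7, 0.9, -0.7]
opening: 0.238
finger_force: 30.0
held dot [[0.44467777 0.45417566 0.1267    ]]
grasp [0.6307 0.1122 0.2208] yaw_y 85.49 z [-6.e-04  1.e-04 -1.e+00]
turn about tool z: 0.09
shift tool mm (before turn): [ 59.3  21.9 149.3]
[[274.0, 121.3], [220.8, 121.9], [275.5, 64.5], [219.7, 64.6], [248.9, -23.2]]
```

View pics/w4.png

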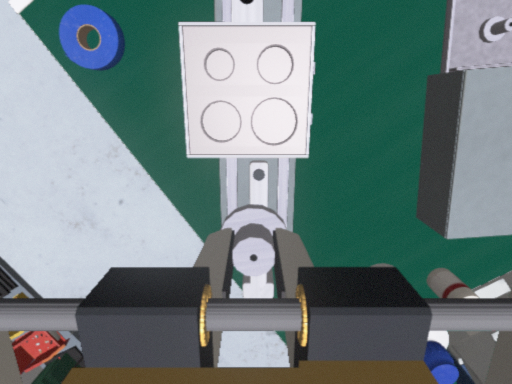

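All four pockets show clearly, the xl one at (274,121), and the pointer's screw is at (259,174). Now I'll fit ellipses to the pockets.

```bash
cat > fitp.py <<'E'
from h import *
OFF=dict(xl=(27,27),l=(27,-27),m=(-27,27),s=(-27,-27)); DIA=dict(xl=45,l=39,m=33,s=27)
def pockets(c,names=("xl","l","m","s"),guess=None,k=6):
    g=cv2.resize(cv2.cvtColor(c["img"],cv2.COLOR_BGR2GRAY),None,fx=k,fy=k,interpolation=cv2.INTER_CUBIC)
    b=cv2.adaptiveThreshold(g,255,cv2.ADAPTIVE_THRESH_MEAN_C,cv2.THRESH_BINARY_INV,10*k+1,6)
    cs,_=cv2.findContours(b,cv2.RETR_LIST,cv2.CHAIN_APPROX_NONE); out={}
    for n in names:
        best=[]
        for q in cs:
            if len(q)<60: continue
            (x,y),(a,d),_=cv2.fitEllipse(q)
            uv=(np.array([x,y])+.5)/k-.5
            X=ray(c,uv,.048)[0]
            if np.hypot(*(X[:2]-guess[n][:2]))<.006:
                e=ray(c,uv+[max(a,d)/2/k,0],.048)[0]; D=2000*np.hypot(*(e-X)[:2])
                if abs(D-DIA[n])<5 and min(a,d)/max(a,d)>.85: best.append((X,D,uv))
        out[n]=best
    return out
E
python3 - <<'E'
from fitp import *
c=dict(np.load("w4.npz"))
G=dict(xl=[.5732,.1387],l=[.5696,.0848],m=[.5199,.1433],s=[.5158,.0896]);G={k:np.array(v) for k,v in G.items()}
r=pockets(c,guess=G);A=[];B=[]
for n,l in r.items():
    for X,D,uv in l: print(n,X[:2].round(4),round(D,1),uv.round(1))
    if l: A.append(np.array(OFF[n])/1000);B.append(np.mean([x[0][:2] for x in l],0))
A=np.array(A);B=np.array(B);a=A-A.mean(0);b=B-B.mean(0)
th=np.arctan2((a[:,0]*b[:,1]-a[:,1]*b[:,0]).sum(),(a*b).sum());Rm=np.array([[np.cos(th),-np.sin(th)],[np.sin(th),np.cos(th)]])
ctr=B.mean(0)-Rm@A.mean(0);print("yaw",np.degrees(th),"centre",ctr,"scale",(b*(a@Rm.T)).sum()/(a*a).sum())
for n in OFF: print(n,(ctr+Rm@(np.array(OFF[n])/1000)).round(4))
print("knob",(ctr+Rm@[-.087,0]).round(4))
print("screw",ray(c,dot(c,(259,174),6),.118), "held", ray(c,dot(c,(253,257)),.2204))
E
```

```text
xl [0.5726 0.1382] 44.6 [273.4 120.7]
xl [0.5728 0.1384] 49.4 [273.7 120.9]
l [0.5686 0.0851] 38.6 [220.9 120.8]
l [0.5687 0.0847] 43.5 [220.6 121. ]
m [0.5197 0.1423] 34.0 [274.5  64.4]
s [0.5156 0.0892] 27.5 [219.3  64.4]
yaw -4.453140841543916 centre [0.54416449 0.11368464] scale 0.986716973752667
xl [0.5732 0.1385]
l [0.569  0.0847]
m [0.5193 0.1427]
s [0.5151 0.0889]
knob [0.4574 0.1204]
screw [[0.61025043 0.11891537 0.118     ]] held [[0.63112863 0.1129089  0.2204    ]]
```

```bash
python3 -m jog '[20,7,0,0,0,0,1, 20,7,0,0,0,0,1, 19.7,7,0,0,0,0,1, 0,0,0,0,0,0,1, 0,0,30,0,0,0,1, 0,0,30,0,0,0,1, 0,0,30,0,0,0,1, 0,0,25,0,0,0,1, 0,0,13,0,0,0,1, 0,0,0,0,0,0,1, 0,0,0,0,0,0,1, 0,0,0,0,0,0,1]'
python3 - <<'E'
from h import *
go((.5728,.1378,.072),85.5)
E
```

```text
clock: 14.7
tool_pos: [0.5737, 0.1368, 0.261]
ee_rot: [0.001, 0.04, 0.999, 0.0]
ft_force: [-0.4, -0.9, -1.6]
opening: 0.238
finger_force: 30.0
grasp [0.574  0.1369 0.094 ] yaw_y 85.43 z [ 1.6e-03  2.0e-04 -1.0e+00]
turn about tool z: -0.07
shift tool mm (before turn): [ 1.3  0.8 22. ]
```

```bash
python3 -m jog '[1.3,0.8,8,0,0,0,1, 0,0,6,0,0,0,1, 0,0,4,0,0,0,1, 0,0,2,0,0,0,1, 0,0,0,0,0,0,1, 0,0,0,0,0,0,1]'
python3 - <<'E'
from h import *
go((.5728,.1378,.072),85.5); print(telemetry.state()["ft_force"])
E
```

```text
clock: 15.45
tool_pos: [0.5722, 0.1377, 0.2402]
ee_rot: [0.0, 0.04, 0.999, 0.0]
ft_force: [-0.0, 0.3, -0.8]
opening: 0.24
finger_force: 30.0
grasp [0.5723 0.1377 0.0732] yaw_y 85.42 z [ 3.e-04  0.e+00 -1.e+00]
turn about tool z: -0.08
shift tool mm (before turn): [-0.5  0.2  1.2]
[-0.02193004  0.33847766 -0.78464379]
```

```bash
python3 -m jog '[0,0,1.3,0,0,0,1, 0,0,0,0,0,0,1, 0,0,0,0,0,0,0.33, 0,0,0,0,0,0,0.33, 0,0,0,0,0,0,0.33, 0,0,-6,0,0,0,0.33, 0,0,-20,0,0,0,0.33, 0,0,-30,0,0,0,0.33, 0,0,-30,0,0,0,0.33, 0,0,-30,0,0,0,0.33, 0,0,-30,0,0,0,0.33, -19,-7,0,0,0,0,0.2, -19,-7,0,0,0,0,0.2, -19,-7,0,0,0,0,0.2, 0,0,0,0,0,0,0.2, 0,0,0,0,0,0,0.2]'
python3 - <<'E'
from h import *
c=cap("wrist","w5"); t=cap("top","t5")
q=proj(c,[.5732,.1385,.07])[0]; uv=dot(c,q,6); print("xl dot",uv,ray(c,uv,.070))
# check where caps in drawer stand (top cam) by difference with t2
for n,X in dict(l=(.5051,.4498,.038),m=(.4493,.3702,.038),s=(.5002,.3722,.038)).items():
    qa=proj(t,X)[0]; a=dict(np.load("t2.npz"))["img"]; u,v=map(int,qa); print(n,cv2.absdiff(a[v-8:v+9,u-8:u+9],t["img"][v-8:v+9,u-8:u+9]).max())
go((.5051,.4498,.0385),90)
E
```

```text
clock: 17.45
tool_pos: [0.6268, 0.1125, 0.3848]
ee_rot: [-0.0, 0.04, 0.999, 0.0]
ft_force: [0.9, -0.0, -0.7]
opening: 0.402
finger_force: 0.0
xl dot [275.33333333 126.51423786] [[0.57232887 0.13855713 0.07      ]]
l 199
m 173
s 196
grasp [0.6267 0.1126 0.2179] yaw_y 85.45 z [-2.e-04  0.e+00 -1.e+00]
turn about tool z: -4.55
shift tool mm (before turn): [148.  326.5 179.4]
```

xl sits in its pocket (dot within 1 mm of the pocket centre). Now I'll check the drawer again and fetch l.

```bash
python3 -m jog '[0,0,0,0,0,-4.5,0.05, 7.7,37,0,0,0,0,0.05, 7.7,37,0,0,0,0,0.05, 7.7,37,0,0,0,0,0.05, 7.7,37,0,0,0,0,0.05, 7.7,37,0,0,0,0,0.05, 7.7,37,0,0,0,0,0.05, 7.7,37,0,0,0,0,0.05, 7.7,38,0,0,0,0,0.05, 0,0,0,0,0,0,0.05, 0,0,0,0,0,0,0.05, 0,0,0,0,0,0,0.05]'
python3 - <<'E'
from h import *
c=cap("wrist","w6")
for n,X in dict(l=(.5051,.4498,.038),m=(.4493,.3702,.038),s=(.5002,.3722,.038)).items():
    q=proj(c,X)[0]; uv=dot(c,q,6); print(n,q.round(1),uv.round(1),ray(c,uv,.038)[0].round(4))
go((.5051,.4498,.0385),90)
E
```

```text
clock: 19.05
tool_pos: [0.5664, 0.4083, 0.3849]
ee_rot: [0.0, 0.001, 1.0, -0.0]
ft_force: [-0.3, -0.2, 0.4]
opening: 0.472
finger_force: 0.0
l [292.4 118.7] [292.6 118.6] [0.505 0.45  0.038]
m [213.4  60.5] [213.8  60.7] [0.4494 0.3706 0.038 ]
s [217.2 114. ] [218.6 113.5] [0.4997 0.3736 0.038 ]
grasp [0.5664 0.4083 0.2179] yaw_y 89.86 z [ 1.e-04 -1.e-04 -1.e+00]
turn about tool z: -0.14
shift tool mm (before turn): [ 61.4  41.3 179.4]
```

View pics/w6.png

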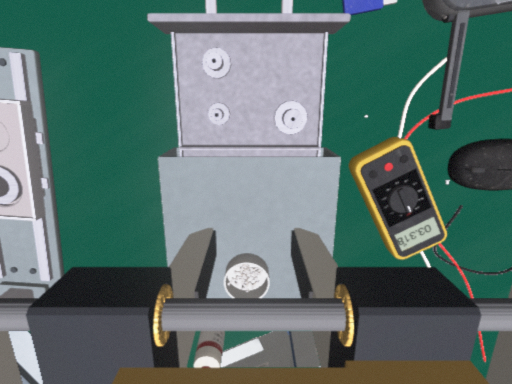

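The three remaining caps are unmoved: l at (292,118), m at (214,61), s at (218,113).

```bash
python3 -m jog '[31,21,0,0,0,0,0.05, 30.4,20.5,0,0,0,0,0.05, 0,0,35,0,0,0,0.05, 0,0,35,0,0,0,0.05, 0,0,35,0,0,0,0.05, 0,0,25,0,0,0,0.05, 0,0,0,0,0,0,0.05, 0,0,0,0,0,0,0.05]'; python3 -c "
from h import *
go((.505,.450,.0385),90)"
```

```text
clock: 20.1
tool_pos: [0.5053, 0.4508, 0.2561]
ee_rot: [0.001, 0.001, 1.0, 0.0]
ft_force: [-0.0, 0.3, 1.2]
opening: 0.476
finger_force: 0.0
grasp [0.5055 0.451  0.0891] yaw_y 89.9 z [ 0.0013  0.001  -1.    ]
turn about tool z: -0.1
shift tool mm (before turn): [ 0.5 -1.  50.6]
```

```bash
python3 -m jog '[0.5,-0.8,25,0,0,0,0.05, 0,0,15,0,0,0,0.05, 0,0,7,0,0,0,0.05, 0,0,3.2,0,0,0,0.05, 0,0,0,0,0,0,0.05, 0,0,0,0,0,0,1, 0,0,0,0,0,0,1, 0,0,0,0,0,0,1, 0,0,0,0,0,0,1]'; python3 -c "
from h import *
go(None,90)"
python3 -m jog '[0,0,-15,0,0,0,1, 0,0,-35,0,0,0,1, 0,0,-35,0,0,0,1, 0,0,-35,0,0,1.5,1, 0,0,-35,0,0,1.5,1, 0,0,-25,0,0,1.5,1, -16.8,-36.6,0,0,0,0,1, -16.8,-36.6,0,0,0,0,1, -16.8,-36.6,0,0,0,0,1, -16.8,-36.6,0,0,0,0,1, -16.8,-36.6,0,0,0,0,1, -16.8,-36.6,0,0,0,0,1, -16.8,-36.6,0,0,0,0,1, -16.8,-36.6,0,0,0,0,1, -16.8,-36.6,0,0,0,0,1, 0,0,0,0,0,0,1, 0,0,0,0,0,0,1, 0,0,0,0,0,0,1]'
cat > place.py <<'E'
import sys
from h import *
n=sys.argv[1];P=dict(xl=(.5732,.1385),l=(.569,.0847),m=(.5193,.1427),s=(.5151,.0889))
s=telemetry.state();R=Ro.from_quat(np.roll(s["ee_rot"],-1)).as_matrix();g=s["tool_pos"]+R[:,2]*.167
c=cap("wrist","w_"+n)
uv=dot(c,proj(c,[g[0],g[1],g[2]-.0004])[0],7);h=ray(c,uv,g[2]-.0004)[0];off=(h-g)[:2];print("held offset",off.round(4))
go((*(np.array(P[n])-off),.0720),85.5)
for k in P:
    q=proj(c,[*P[k],.07])[0]
    if 8<q[1]<370: u=dot(c,q,6);print(k,ray(c,u,.07)[0].round(4))
E
python3 place.py l
```

```text
clock: 21.22
tool_pos: [0.5043, 0.4501, 0.2047]
ee_rot: [0.0, 0.001, 1.0, 0.0]
ft_force: [-1.0, -0.5, 1.7]
opening: 0.195
finger_force: 30.0
grasp [0.5043 0.4501 0.0377] yaw_y 89.93 z [ 2.e-04  1.e-04 -1.e+00]
turn about tool z: -0.07
clock: 23.48
tool_pos: [0.6284, 0.1107, 0.3849]
ee_rot: [0.0, 0.039, 0.999, 0.0]
ft_force: [-0.6, 0.2, -0.0]
opening: 0.196
finger_force: 30.0
held offset [0.0012 0.0007]
grasp [0.6284 0.1106 0.2178] yaw_y 85.49 z [ 1.e-04  1.e-04 -1.e+00]
turn about tool z: -0.01
shift tool mm (before turn): [ 58.4 -31.4 145.8]
xl [0.5723 0.1386 0.07  ]
l [nan nan nan]
m [nan nan nan]
s [nan nan nan]h.py:31: RuntimeWarning: invalid value encountered in divide
  Y,X=np.mgrid[v-r:v+r+1,u-r:u+r+1];return np.array([(m*X).sum(),(m*Y).sum()])/m.sum()
```

```bash
python3 -m jog '[20,-10.5,0,0,0,0,1, 20,-10.5,0,0,0,0,1, 18.4,-10.4,0,0,0,0,1, 0,0,0,0,0,0,1, 0,0,30,0,0,0,1, 0,0,30,0,0,0,1, 0,0,30,0,0,0,1, 0,0,25,0,0,0,1, 0,0,11,0,0,0,1, 0,0,0,0,0,0,1, 0,0,0,0,0,0,1, 0,0,0,0,0,0,1]'
python3 - <<'E'
from h import *
go((.5678,.084,.072),85.5)
E
```

```text
clock: 25.02
tool_pos: [0.5683, 0.0831, 0.2594]
ee_rot: [0.001, 0.04, 0.999, 0.0]
ft_force: [0.1, -0.3, -0.7]
opening: 0.198
finger_force: 30.0
grasp [0.5685 0.0831 0.0924] yaw_y 85.42 z [ 1.5e-03  1.0e-04 -1.0e+00]
turn about tool z: -0.08
shift tool mm (before turn): [ 0.8  0.9 20.4]
```

```bash
python3 -m jog '[0.4,0.8,8,0,0,0,1, 0,0,6,0,0,0,1, 0,0,3,0,0,0,1, 0,0,1.5,0,0,0,1, 0,0,0,0,0,0,1, 0,0,0,0,0,0,1]'
python3 - <<'E'
from h import *
go((.5678,.084,.072),85.5); print(telemetry.state()["ft_force"])
E
```

```text
clock: 25.78
tool_pos: [0.5677, 0.0839, 0.2402]
ee_rot: [0.0, 0.04, 0.999, 0.0]
ft_force: [-0.4, -0.0, -0.3]
opening: 0.199
finger_force: 30.0
grasp [0.5677 0.0839 0.0732] yaw_y 85.42 z [ 2.e-04  0.e+00 -1.e+00]
turn about tool z: -0.08
shift tool mm (before turn): [-0.   0.1  1.2]
[-0.39203546 -0.03415776 -0.255583  ]
```

```bash
python3 -m jog '[0,0,1.5,0,0,0,1, 0,0,0,0,0,0,1, 0,0,0,0,0,0,0.4, 0,0,0,0,0,0,0.4, 0,0,0,0,0,0,0.4, 0,0,-6,0,0,0,0.4, 0,0,-20,0,0,0,0.4, 0,0,-30,0,0,0,0.4, 0,0,-30,0,0,0,0.4, 0,0,-30,0,0,-1.5,0.4, 0,0,-30,0,0,-3,0.4]'
python3 -m jog '[1,40,0,0,0,0,0.15, 1,40,0,0,0,0,0.15, 1,40,0,0,0,0,0.15, 1,40,0,0,0,0,0.15, 1,40,0,0,0,0,0.15, 1,40,0,0,0,0,0.15, 1,40,0,0,0,0,0.15, 1,40,0,0,0,0,0.15, 0,0,0,0,0,0,0.15, 0,0,0,0,0,0,0.15, 0,0,0,0,0,0,0.15]'
cat > look.py <<'E'
import sys
from h import *
D=dict(l=(.505,.450,.038),m=(.4494,.3704,.038),s=(.5,.373,.038)); c=cap("wrist","wl_"+sys.argv[1])
for n in sys.argv[1:]:
    q=proj(c,D[n])[0]; uv=dot(c,q,6); X=ray(c,uv,.038)[0]; print(n,q.round(1),uv.round(1),X.round(4))
    if n==sys.argv[1]: T=X
go((*T[:2],.0385),90)
E
python3 look.py m s
```

```text
clock: 27.15
tool_pos: [0.5675, 0.0838, 0.386]
ee_rot: [0.0, 0.0, 1.0, 0.0]
ft_force: [0.2, -0.1, -0.0]
opening: 0.299
finger_force: 0.0
clock: 28.52
tool_pos: [0.5604, 0.4028, 0.3848]
ee_rot: [0.0, 0.001, 1.0, -0.0]
ft_force: [-0.2, -0.2, 0.1]
opening: 0.425
finger_force: 0.0
m [219.3  67.3] [219.4  67. ] [0.4492 0.3705 0.038 ]
s [223.4 119.8] [223.5 118.9] [0.4991 0.3731 0.038 ]
grasp [0.5604 0.4029 0.2178] yaw_y 89.86 z [ 1.e-04  0.e+00 -1.e+00]
turn about tool z: -0.14
shift tool mm (before turn): [111.1 -32.7 179.3]
```

```bash
python3 -m jog '[37,-11,0,0,0,0,0.15, 37,-11,0,0,0,0,0.15, 37,-10.7,0,0,0,0,0.15, 0,0,35,0,0,0,0.15, 0,0,35,0,0,0,0.15, 0,0,35,0,0,0,0.15, 0,0,25,0,0,0,0.15, 0,0,0,0,0,0,0.15, 0,0,0,0,0,0,0.15]'; python3 -c "
from h import *
go((.4492,.3705,.0385),90)"
```

```text
clock: 29.7
tool_pos: [0.4494, 0.3713, 0.2558]
ee_rot: [0.001, 0.001, 1.0, 0.0]
ft_force: [-0.0, 0.2, -0.3]
opening: 0.427
finger_force: 0.0
grasp [0.4496 0.3714 0.0888] yaw_y 89.9 z [ 1.2e-03  8.0e-04 -1.0e+00]
turn about tool z: -0.1
shift tool mm (before turn): [ 0.5 -0.9 50.3]
```

```bash
python3 -m jog '[0,-0.7,25,0,0,0,0.15, 0,0,15,0,0,0,0.15, 0,0,7,0,0,0,0.15, 0,0,2.5,0,0,0,0.15, 0,0,0,0,0,0,0.15, 0,0,0,0,0,0,1, 0,0,0,0,0,0,1, 0,0,0,0,0,0,1, 0,0,0,0,0,0,1]'; python3 -c "
from h import *
go(None,90)"
python3 -m jog '[0,0,-15,0,0,0,1, 0,0,-35,0,0,0,1, 0,0,-35,0,0,0,1, 0,0,-35,0,0,1.5,1, 0,0,-35,0,0,1.5,1, 0,0,-25,0,0,1.5,1, -25.1,-30.7,0,0,0,0,1, -25.1,-30.7,0,0,0,0,1, -25.1,-30.7,0,0,0,0,1, -25.1,-30.7,0,0,0,0,1, -25.1,-30.7,0,0,0,0,1, -25.1,-30.7,0,0,0,0,1, -25.1,-30.7,0,0,0,0,1, -25.1,-30.7,0,0,0,0,1, 0,0,0,0,0,0,1, 0,0,0,0,0,0,1, 0,0,0,0,0,0,1]'
python3 place.py m 2>&1 | grep -v Warn
```

```text
clock: 30.82
tool_pos: [0.4491, 0.3706, 0.2052]
ee_rot: [0.0, 0.001, 1.0, 0.0]
ft_force: [-0.5, 0.2, 2.0]
opening: 0.149
finger_force: 30.0
grasp [0.4491 0.3707 0.0382] yaw_y 89.92 z [ 2.e-04  1.e-04 -1.e+00]
turn about tool z: -0.08
clock: 32.95
tool_pos: [0.6291, 0.1107, 0.3854]
ee_rot: [0.0, 0.039, 0.999, 0.0]
ft_force: [-0.4, 0.5, 0.1]
opening: 0.15
finger_force: 30.0
  Y,X=np.mgrid[v-r:v+r+1,u-r:u+r+1];return np.array([(m*X).sum(),(m*Y).sum()])/m.sum()
held offset [0.0004 0.0008]
grasp [0.6292 0.1107 0.2184] yaw_y 85.49 z [ 1.e-04  1.e-04 -1.e+00]
turn about tool z: -0.01
shift tool mm (before turn): [112.3  22.5 146.4]
xl [0.5723 0.1386 0.07  ]
l [0.5683 0.0845 0.07  ]
m [nan nan nan]
s [nan nan nan]
```

```bash
python3 -m jog '[37.5,7.5,0,0,0,0,1, 37.5,7.5,0,0,0,0,1, 37,7.5,0,0,0,0,1, 0,0,0,0,0,0,1, 0,0,30,0,0,0,1, 0,0,30,0,0,0,1, 0,0,30,0,0,0,1, 0,0,25,0,0,0,1, 0,0,11,0,0,0,1, 0,0,0,0,0,0,1, 0,0,0,0,0,0,1, 0,0,0,0,0,0,1]'
python3 - <<'E'
from h import *
go((.5187,.1419,.072),85.5)
E
```

```text
clock: 34.5
tool_pos: [0.52, 0.1412, 0.2599]
ee_rot: [0.001, 0.04, 0.999, 0.0]
ft_force: [0.6, -0.1, 0.2]
opening: 0.154
finger_force: 30.0
grasp [0.5203 0.1412 0.0929] yaw_y 85.43 z [ 1.5e-03  3.0e-04 -1.0e+00]
turn about tool z: -0.07
shift tool mm (before turn): [ 1.6  0.5 20.9]
```

```bash
python3 -m jog '[1.2,0.5,8,0,0,0,1, 0,0,6,0,0,0,1, 0,0,3.5,0,0,0,1, 0,0,1.8,0,0,0,1, 0,0,0,0,0,0,1, 0,0,0,0,0,0,1]'
python3 - <<'E'
from h import *
go((.5187,.1419,.072),85.5); print(telemetry.state()["ft_force"])
E
```

```text
clock: 35.25
tool_pos: [0.5186, 0.1417, 0.2399]
ee_rot: [0.0, 0.04, 0.999, 0.0]
ft_force: [-0.2, -0.4, -0.2]
opening: 0.153
finger_force: 30.0
grasp [0.5187 0.1417 0.0729] yaw_y 85.42 z [ 2.e-04  0.e+00 -1.e+00]
turn about tool z: -0.08
shift tool mm (before turn): [-0.   0.2  0.9]
[-0.19647984 -0.41234008 -0.16810704]
```

```bash
python3 -m jog '[0,0,1.3,0,0,0,1, 0,0,0,0,0,0,1, 0,0,0,0,0,0,0.48, 0,0,0,0,0,0,0.48, 0,0,0,0,0,0,0.48, 0,0,-6,0,0,0,0.48, 0,0,-20,0,0,0,0.48, 0,0,-30,0,0,0,0.48, 0,0,-30,0,0,0,0.48, 0,0,-30,0,0,-1.5,0.48, 0,0,-30,0,0,-3,0.48]'
python3 -m jog '[-6.2,37,0,0,0,0,0.25, -6.2,37,0,0,0,0,0.25, -6.2,37,0,0,0,0,0.25, -6.2,37,0,0,0,0,0.25, -6.2,37,0,0,0,0,0.25, -6.2,37,0,0,0,0,0.25, -6,36,0,0,0,0,0.25, 0,0,0,0,0,0,0.25, 0,0,0,0,0,0,0.25, 0,0,0,0,0,0,0.25]'
python3 look.py s
```

```text
clock: 36.62
tool_pos: [0.5184, 0.1417, 0.3859]
ee_rot: [0.0, -0.0, 1.0, 0.0]
ft_force: [-0.2, 1.1, -1.4]
opening: 0.264
finger_force: 0.0
clock: 37.88
tool_pos: [0.5622, 0.3988, 0.3848]
ee_rot: [0.0, 0.001, 1.0, -0.0]
ft_force: [-0.0, 0.1, 0.7]
opening: 0.377
finger_force: 0.0
s [227.3 117.9] [227.  117.3] [0.4993 0.3727 0.038 ]
grasp [0.5623 0.3988 0.2178] yaw_y 89.87 z [ 2.e-04 -0.e+00 -1.e+00]
turn about tool z: -0.13
shift tool mm (before turn): [ 62.9 -26.3 179.3]
```

```bash
python3 -m jog '[31.5,-13.2,0,0,0,0,0.25, 31.4,-13.1,0,0,0,0,0.25, 0,0,35,0,0,0,0.25, 0,0,35,0,0,0,0.25, 0,0,35,0,0,0,0.25, 0,0,25,0,0,0,0.25, 0,0,0,0,0,0,0.25, 0,0,0,0,0,0,0.25]'; python3 -c "
from h import *
go((.4993,.3728,.0385),90)"
```

```text
clock: 38.92
tool_pos: [0.4996, 0.3734, 0.2557]
ee_rot: [0.001, 0.001, 1.0, 0.0]
ft_force: [-0.2, 0.4, 0.5]
opening: 0.378
finger_force: 0.0
grasp [0.4998 0.3736 0.0887] yaw_y 89.9 z [ 1.3e-03  9.0e-04 -1.0e+00]
turn about tool z: -0.1
shift tool mm (before turn): [ 0.6 -0.8 50.2]
```

```bash
python3 -m jog '[0,-0.7,25,0,0,0,0.25, 0,0,15,0,0,0,0.25, 0,0,7,0,0,0,0.25, 0,0,2.5,0,0,0,0.25, 0,0,0,0,0,0,0.25, 0,0,0,0,0,0,1, 0,0,0,0,0,0,1, 0,0,0,0,0,0,1, 0,0,0,0,0,0,1]'; python3 -c "
from h import *
go(None,90)"
python3 -m jog '[0,0,-15,0,0,0,1, 0,0,-35,0,0,0,1, 0,0,-35,0,0,0,1, 0,0,-35,0,0,1.5,1, 0,0,-35,0,0,1.5,1, 0,0,-25,0,0,1.5,1, -21.6,-36,0,0,0,0,1, -21.6,-36,0,0,0,0,1, -21.6,-36,0,0,0,0,1, -21.6,-36,0,0,0,0,1, -21.6,-36,0,0,0,0,1, -21.6,-36,0,0,0,0,1, -21.6,-36,0,0,0,0,1, 0,0,0,0,0,0,1, 0,0,0,0,0,0,1, 0,0,0,0,0,0,1]'
python3 place.py s 2>&1 | grep -v Warn
```

```text
clock: 40.05
tool_pos: [0.4992, 0.3728, 0.2051]
ee_rot: [0.0, 0.001, 1.0, 0.0]
ft_force: [0.1, 0.1, 1.6]
opening: 0.104
finger_force: 30.0
grasp [0.4993 0.3728 0.0381] yaw_y 89.93 z [ 1.e-04  1.e-04 -1.e+00]
turn about tool z: -0.07
clock: 42.05
tool_pos: [0.6294, 0.1105, 0.3853]
ee_rot: [0.0, 0.039, 0.999, 0.0]
ft_force: [-0.1, 0.2, -0.4]
opening: 0.107
finger_force: 30.0
  Y,X=np.mgrid[v-r:v+r+1,u-r:u+r+1];return np.array([(m*X).sum(),(m*Y).sum()])/m.sum()
held offset [0.0007 0.0004]
grasp [0.6294 0.1105 0.2182] yaw_y 85.5 z [ 1.e-04  1.e-04 -1.e+00]
turn about tool z: -0.0
shift tool mm (before turn): [113.  -30.9 146.2]
xl [0.5723 0.1386 0.07  ]
l [0.5683 0.0846 0.07  ]
m [0.5185 0.1426 0.07  ]
s [nan nan nan]
```

```bash
python3 -m jog '[38,-10.3,0,0,0,0,1, 38,-10.3,0,0,0,0,1, 37.5,-10.3,0,0,0,0,1, 0,0,0,0,0,0,1, 0,0,30,0,0,0,1, 0,0,30,0,0,0,1, 0,0,30,0,0,0,1, 0,0,25,0,0,0,1, 0,0,11,0,0,0,1, 0,0,0,0,0,0,1, 0,0,0,0,0,0,1, 0,0,0,0,0,0,1]'
python3 - <<'E'
from h import *
go((.5141,.0885,.072),85.5)
E
```

```text
clock: 43.6
tool_pos: [0.5145, 0.0878, 0.2598]
ee_rot: [0.001, 0.04, 0.999, 0.0]
ft_force: [0.1, 0.5, -0.1]
opening: 0.107
finger_force: 30.0
grasp [0.5147 0.0878 0.0928] yaw_y 85.43 z [ 1.5e-03  1.0e-04 -1.0e+00]
turn about tool z: -0.07
shift tool mm (before turn): [ 0.7  0.6 20.8]
```

```bash
python3 -m jog '[0.4,0.6,8,0,0,0,1, 0,0,6,0,0,0,1, 0,0,3.5,0,0,0,1, 0,0,1.8,0,0,0,1, 0,0,0,0,0,0,1, 0,0,0,0,0,0,1]'
python3 - <<'E'
from h import *
go((.5141,.0885,.072),85.5); print(telemetry.state()["ft_force"])
E
```

```text
clock: 44.35
tool_pos: [0.5139, 0.0884, 0.2398]
ee_rot: [0.0, 0.04, 0.999, 0.0]
ft_force: [-0.8, -0.1, -0.9]
opening: 0.108
finger_force: 30.0
grasp [0.514  0.0884 0.0728] yaw_y 85.42 z [ 3.e-04  0.e+00 -1.e+00]
turn about tool z: -0.08
shift tool mm (before turn): [-0.1  0.1  0.8]
[-0.79766722 -0.11211138 -0.93273702]
```

```bash
python3 -m jog '[0,0,1.2,0,0,0,1, 0,0,0,0,0,0,1, 0,0,0,0,0,0,0.55, 0,0,0,0,0,0,0.55, 0,0,0,0,0,0,0.55, 0,0,-6,0,0,0,0.55, 0,0,-20,0,0,0,0.55, 0,0,-30,0,0,0,0.55, 0,0,-30,0,0,0,0.55, 0,0,-30,0,0,0,0.55, 0,0,-15,0,0,0,0.55, 28,8,0,0,0,0,0.5, 28,8,0,0,0,0,0.5, 27,8,0,0,0,0,0.5, 0,0,0,0,-10,0,0.5, 0,0,0,0,-10,0,0.5, 0,0,0,0,-10,0,0.5, 0,0,0,0,-10,0,0.5, 0,0,0,0,0,0,0.5, 0,0,0,0,0,0,0.5]'
python3 - <<'E'
from h import *
go(None)
c=cap("wrist","w10"); 
for n,X in dict(tip=(.6103,.1189,.078),screw=(.6103,.1189,.118),xl=(.5723,.1386,.07),l=(.5683,.0846,.07),m=(.5185,.1426,.07),s=(.5146,.0888,.07),knob=(.457,.1204,.086)).items():
    q=proj(c,X)[0]
    print(n,q.round(1), end=' ')
    if n not in("tip","knob","screw"):
        u=dot(c,q,5);print(u.round(1),ray(c,u,.07)[0].round(4))
    else: print()
cv2.imwrite("pics/w10c.png",cv2.resize(c["img"][20:250,110:400],None,fx=2.6,fy=2.6,interpolation=cv2.INTER_CUBIC))
E
```

```text
clock: 46.85
tool_pos: [0.4334, 0.118, 0.3693]
ee_rot: [0.323, 0.04, 0.945, -0.017]
ft_force: [-0.8, 0.4, 0.5]
opening: 0.25
finger_force: 0.0
grasp [0.5351 0.1082 0.2372] yaw_y 84.98 z [ 0.6088 -0.0589 -0.7911]
tip [270.1 141.6] 
screw [271.2 171.7] 
xl [289.2 105.4] [290.9 108.1] [0.5757 0.1402 0.07  ]
l [231.5 105.7] [232.  106.1] [0.5688 0.085  0.07  ]
m [294.8  50.4] [295.3  51. ] [0.519 0.143 0.07 ]
s [227.1  51.1] [227.7  51.7] [0.5152 0.0892 0.07  ]
knob [262.3 -28.5]
```

View pics/w10c.png

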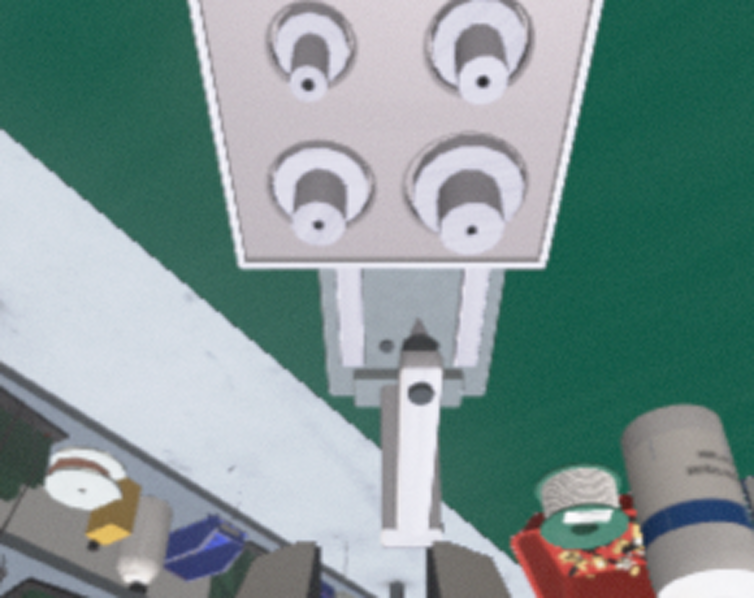

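All four caps look seated flange down. The cone tip is at crop (419,318), i.e. px (270.9,142), which confirms it lies directly below the screw. Next I'll untilt and locate the knob.

```bash
python3 -m jog '[0,0,0,0,10,0,0.3, 0,0,0,0,10,0,0.3, 0,0,0,0,10,0,0.3, 0,0,0,0,10,0,0.3, -33,0,0,0,0,0,0.3, -33,0,0,0,0,0,0.3, -33,0,0,0,0,0,0.3, 0,0,0,0,0,0,0.3, 0,0,0,0,0,0,0.3, 0,0,0,0,0,0,0.3]'
python3 - <<'E'
from h import *
c10=dict(np.load("w10.npz"));print("tip",ray(c10,(270.9,142),.078))
c=cap("wrist","w11"); q=proj(c,[.457,.1204,.086])[0]; print(q)
for n,X in dict(xl=(.5723,.1386,.07),l=(.5683,.0846,.07),m=(.5185,.1426,.07),s=(.5146,.0888,.07)).items():
    u=proj(c,X)[0]; d=dot(c,u,6) if 8<u[1]<370 else u; print(n,u.round(1),ray(c,d,.07)[0].round(4))
go((.4569,.1204,.074),85.5)
u,v=map(int,q);cv2.imwrite("pics/w11c.png",cv2.resize(c["img"][max(0,v-50):v+110,u-90:u+90],None,fx=3,fy=3,interpolation=cv2.INTER_CUBIC))
print(max(0,v-50),u-90)
E
```

```text
clock: 48.15
tool_pos: [0.5314, 0.1089, 0.3675]
ee_rot: [-0.011, 0.045, 0.999, -0.004]
ft_force: [-0.4, -0.0, 0.3]
opening: 0.35
finger_force: 0.0
tip [[0.61098115 0.11968643 0.078     ]]
[261.00265059 113.89142464]
xl [288.9 233.2] [0.5749 0.1333 0.07  ]
l [233.6 233.7] [0.5685 0.0849 0.07  ]
m [289.9 179.3] [0.518  0.1424 0.07  ]
s [232.  180.1] [0.513  0.0899 0.07  ]
grasp [0.5279 0.1077 0.2006] yaw_y 84.88 z [-0.0216 -0.0072 -0.9997]
turn about tool z: -0.62
shift tool mm (before turn): [ 69.2   7.5 128. ]
63 171
```

View pics/w11c.png

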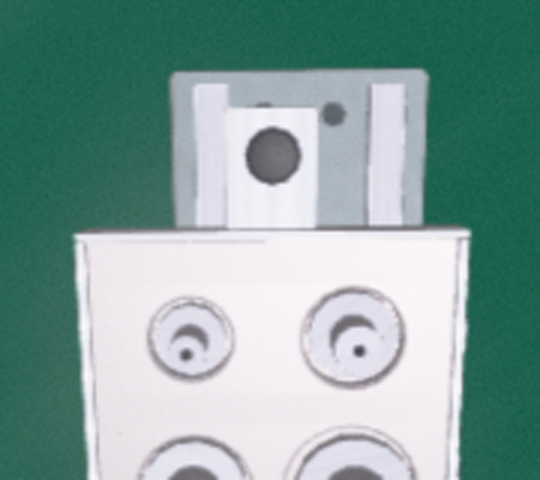

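The knob top shows at px (261.7,114.3), about (0.457,0.120). I'll level the tool, go above the knob and check.

```bash
python3 -m jog '[0,0,0,-0.5,-1.2,-0.6,0.3, 25,1.8,0,0,0,0,0.3, 25,1.8,0,0,0,0,0.3, 25,1.8,0,0,0,0,0.3, 0,0,30,0,0,0,0.3, 0,0,30,0,0,0,0.3, 0,0,25,0,0,0,0.3, 0,0,0,0,0,0,0.3, 0,0,0,0,0,0,0.3, 0,0,0,0,0,0,0.3]'
python3 - <<'E'
from h import *
go((.4571,.1201,.074),85.5)
E
```

```text
clock: 49.45
tool_pos: [0.458, 0.1201, 0.2833]
ee_rot: [0.001, 0.04, 0.999, -0.0]
ft_force: [-0.5, -0.5, 0.1]
opening: 0.346
finger_force: 0.0
grasp [0.4584 0.12   0.1163] yaw_y 85.45 z [ 2.3e-03 -6.0e-04 -1.0e+00]
turn about tool z: -0.05
shift tool mm (before turn): [ 1.4  0.  42.3]
```

```bash
python3 -m jog '[0.8,0,15,0,-0.0,0,0.3, 0,0,15,0,0,0,0.3, 0,0,9,0,0,0,0.3, 0,0,3,0,0,0,0.3, 0,0,0,0,0,0,0.3, 0,0,0,0,0,0,1, 0,0,0,0,0,0,1, 0,0,0,0,0,0,1, 0,0,0,0,0,0,1]'
python3 - <<'E'
from h import *
t=np.array([.6104,.1192]);a=np.radians(-4.5);R=np.array([[np.cos(a),-np.sin(a)],[np.sin(a),np.cos(a)]])
for n,(x,y) in dict(xl=(114,27),l=(114,-27),m=(60,27),s=(60,-27)).items():
    print(n,"knob target",(t-R@[x/1000,y/1000]).round(4)); go((*(t-R@[x/1000,y/1000]),.074))
E
```

```text
clock: 50.58
tool_pos: [0.4571, 0.1201, 0.2405]
ee_rot: [0.0, 0.04, 0.999, -0.0]
ft_force: [-0.9, -0.1, 3.0]
opening: 0.164
finger_force: 30.0
xl knob target [0.4946 0.1012]
grasp [0.4572 0.1199 0.0735] yaw_y 85.44 z [ 7.e-04 -9.e-04 -1.e+00]
shift tool mm (before turn): [-38.8 -15.6  -0.4]
l knob target [0.4989 0.1551]
grasp [0.4572 0.1199 0.0735] yaw_y 85.44 z [ 7.e-04 -9.e-04 -1.e+00]
shift tool mm (before turn): [-38.8  38.4  -0.5]
m knob target [0.5485 0.097 ]
grasp [0.4572 0.1199 0.0735] yaw_y 85.44 z [ 7.e-04 -9.e-04 -1.e+00]
shift tool mm (before turn): [-92.8 -15.6  -0.4]
s knob target [0.5527 0.1508]
grasp [0.4572 0.1199 0.0735] yaw_y 85.44 z [ 7.e-04 -9.e-04 -1.e+00]
shift tool mm (before turn): [-92.8  38.4  -0.4]
```

```bash
python3 -m jog '[-2,-1,0,0,0,0,1, -5,-2,0,0,0,0,1, -6,-2,0,0,0,0,1, -6,-2,0,0,0,0,1, -6,-2,0,0,0,0,1, -6,-3,0,0,0,0,1, -5,-2,0,0,0,0,1, -2.5,-1.5,0,0,0,0,1, -0.5,-0.5,0,0,0,0,1, 0,0,0,0,0,0,1, 0,0,0,0,0,0,1, 0,0,0,0,0,0,1]'
python3 - <<'E'
from h import *
go((.4949,.1007,.074))
c=cap("top","t12");cv2.imwrite("pics/t12c.png",cv2.resize(c["img"][100:220,250:370],None,fx=5,fy=5,interpolation=cv2.INTER_CUBIC))
E
```

```text
clock: 52.08
tool_pos: [0.4948, 0.1009, 0.2405]
ee_rot: [0.001, 0.04, 0.999, -0.001]
ft_force: [0.9, -0.4, 5.8]
opening: 0.164
finger_force: 30.0
grasp [0.495  0.1007 0.0735] yaw_y 85.44 z [ 0.001  -0.0011 -1.    ]
shift tool mm (before turn): [ 0.1 -0.  -0.5]
```

View pics/t12c.png

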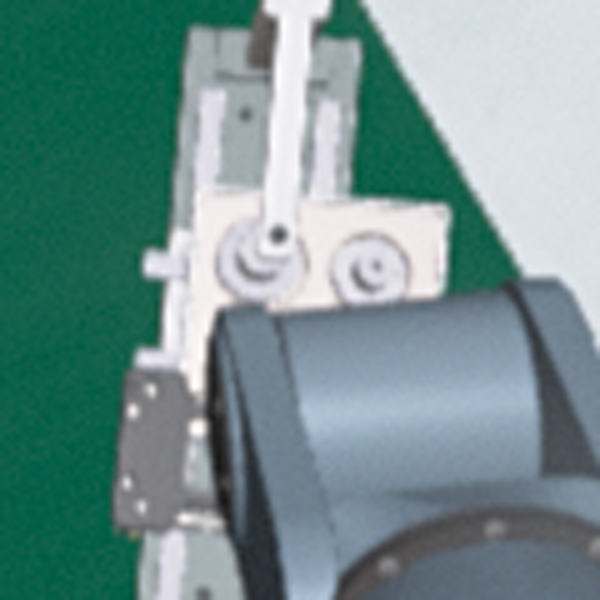

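xl is under the pointer: its pocket ellipse is at crop (262,258), the l dot at (376,266) and the screw at (278,235). I'll check this numerically and hold.

```bash
python3 - <<'E'
from h import *
c=dict(np.load("t12.npz"));f=lambda p:np.array(p)/5+[250-.4,100-.4]
print("xl pocket",ray(c,f((262,258)),.048),"l dot",ray(c,f((376,266)),.07),"screw",ray(c,f((278,235)),.118))
E
python3 -m jog '[0,0,0,0,0,0,1, 0,0,0,0,0,0,1, 0,0,0,0,0,0,1, 0,0,0,0,0,0,1, 0,0,0,0,0,0,1, 0,0,0,0,0,0,1, 0,0,0,0,0,0,1, 0,0,0,0,0,0,1, 0,0,0,0,0,0,1, 0,0,0,0,0,0,1, 0,0,0,0,0,0,1, 0,0,0,0,0,0,1, 0,0,0,0,0,0,1, 0,0,0,0,0,0,1, 0,0,0,0,0,0,1, 0,0,0,0,0,0,1]'
```

```text
xl pocket [[0.61429422 0.11936803 0.048     ]] l dot [[0.60649476 0.06624641 0.07      ]] screw [[0.61061402 0.11962814 0.118     ]]
clock: 54.12
tool_pos: [0.4948, 0.1009, 0.2405]
ee_rot: [0.001, 0.04, 0.999, -0.001]
ft_force: [-0.6, 0.6, 5.0]
opening: 0.165
finger_force: 30.0
```

Run:
```python
from fitp import *
c=dict(np.load("t12.npz"));f=lambda p:np.array(p)/5+[250-.4,100-.4]
print("l ell",ray(c,f((372,269)),.048))
for X in [(.6104,.1195,.048),(.6104,.1195,.07),(.6062,.0657,.048),(.6062,.0657,.07)]: print((proj(c,X)[0]-[250-.4,100-.4])*5)
G=dict(xl=np.array([.611,.1195]),l=np.array([.607,.066]))
for n,l in pockets(c,names=("xl","l"),guess=G).items():
    for X,D,uv in l: print(n,X[:2].round(4),round(D,1),((uv-[249.6,99.6])*5).round(1))
```

```text
l ell [[0.60949843 0.064661   0.048     ]]
[261.69819176 265.68330901]
[266.67345529 256.60980651]
[369.91009829 275.49350708]
[377.1235103 266.6104291]
```

The dot-based check puts xl within 1 mm of the tip. The eyeballed ellipse was cut off by the arm. On to l.

```bash
python3 -m jog '[0,2,0,0,0,0,1, 0,5,0,0,0,0,1, 0,7,0,0,0,0,1, 0,8,0,0,0,0,1, 0,8,0,0,0,0,1, 0,8,0,0,0,0,1, 0,7,0,0,0,0,1, 0,5,0,0,0,0,1, 0,3,0,0,0,0,1, 0,1,0,0,0,0,1, 0,0,0,0,0,0,1, 0,0,0,0,0,0,1, 0,0,0,0,0,0,1]'
python3 - <<'E'
from h import *
go((.4989,.1550,.074))
c=cap("top","t13")
q=proj(c,(.6062+.0085,.0657+.1076,.07))[0]; X=(.6146,.1731,.07);q=proj(c,X)[0]
u=dot(c,q,3);print("xl dot expect",X,"seen",ray(c,u,.07)[0].round(4))
E
python3 -m jog '[0,0,0,0,0,0,1, 0,0,0,0,0,0,1, 0,0,0,0,0,0,1, 0,0,0,0,0,0,1, 0,0,0,0,0,0,1, 0,0,0,0,0,0,1, 0,0,0,0,0,0,1, 0,0,0,0,0,0,1, 0,0,0,0,0,0,1, 0,0,0,0,0,0,1, 0,0,0,0,0,0,1, 0,0,0,0,0,0,1, 0,0,0,0,0,0,1, 0,0,0,0,0,0,1, 0,0,0,0,0,0,1, 0,0,0,0,0,0,1]'
```

```text
clock: 55.75
tool_pos: [0.4991, 0.1548, 0.2405]
ee_rot: [0.001, 0.04, 0.999, -0.0]
ft_force: [-1.4, 0.2, 5.0]
opening: 0.17
finger_force: 30.0
grasp [0.4993 0.1546 0.0735] yaw_y 85.45 z [ 0.001 -0.001 -1.   ]
shift tool mm (before turn): [ 0.4  0.4 -0.5]
xl dot expect (0.6146, 0.1731, 0.07) seen [0.6111 0.1743 0.07  ]
clock: 57.8
tool_pos: [0.4991, 0.1548, 0.2405]
ee_rot: [0.001, 0.04, 0.999, -0.0]
ft_force: [-0.5, -0.1, 5.4]
opening: 0.162
finger_force: 30.0
```

```bash
python3 -m jog '[-2,-2,0,0,0,0,1, -5,-5,0,0,0,0,1, -7,-7,0,0,0,0,1, -8,-8,0,0,0,0,1, -8,-8,0,0,0,0,1, -8,-8,0,0,0,0,1, -7,-7,0,0,0,0,1, -5,-5,0,0,0,0,1, -3,-3,0,0,0,0,1, -1,-1,0,0,0,0,1, 0,0,0,0,0,0,1, 0,0,0,0,0,0,1, 0,0,0,0,0,0,1]'
python3 - <<'E'
from h import *
go((.5486,.0968,.074))
c=cap("top","t14")
for n,X in dict(s=(.6062,.0657,.07),l=(.660,.0614,.07)).items():
    u=dot(c,proj(c,X)[0],3);print(n,"dot expect",X,"seen",ray(c,u,.07)[0].round(4))
E
python3 -m jog '[0,0,0,0,0,0,1, 0,0,0,0,0,0,1, 0,0,0,0,0,0,1, 0,0,0,0,0,0,1, 0,0,0,0,0,0,1, 0,0,0,0,0,0,1, 0,0,0,0,0,0,1, 0,0,0,0,0,0,1, 0,0,0,0,0,0,1, 0,0,0,0,0,0,1, 0,0,0,0,0,0,1, 0,0,0,0,0,0,1, 0,0,0,0,0,0,1, 0,0,0,0,0,0,1, 0,0,0,0,0,0,1, 0,0,0,0,0,0,1]'
```

```text
clock: 59.42
tool_pos: [0.5486, 0.0966, 0.2405]
ee_rot: [0.0, 0.04, 0.999, -0.001]
ft_force: [-0.5, -0.6, 5.1]
opening: 0.165
finger_force: 30.0
grasp [0.5487 0.0964 0.0735] yaw_y 85.44 z [ 9.0e-04 -1.1e-03 -1.0e+00]
shift tool mm (before turn): [ 0.2  0.4 -0.5]
s dot expect (0.6062, 0.0657, 0.07) seen [nan nan nan]
l dot expect (0.66, 0.0614, 0.07) seen [0.6567 0.0606 0.07  ]
clock: 61.48
tool_pos: [0.5486, 0.0966, 0.2405]
ee_rot: [0.0, 0.04, 0.999, -0.001]
ft_force: [0.3, 0.4, 4.5]
opening: 0.163
finger_force: 30.0h.py:31: RuntimeWarning: invalid value encountered in divide
  Y,X=np.mgrid[v-r:v+r+1,u-r:u+r+1];return np.array([(m*X).sum(),(m*Y).sum()])/m.sum()
```

Run:
```python
from h import *
c=dict(np.load("t14.npz"));cv2.imwrite("pics/t14c.png",cv2.resize(c["img"][105:165,285:345],None,fx=10,fy=10,interpolation=cv2.INTER_CUBIC))
for X in [(.660,.0614,.07),(.6567,.0606,.07),(.6642,.1152,.07)]: print((proj(c,X)[0]-[284.55,104.55])*10)
```

```text
[422.19929467 267.90610413]
[425.48693251 281.13867503]
[202.37738626 248.2855448 ]
```

View pics/t14c.png

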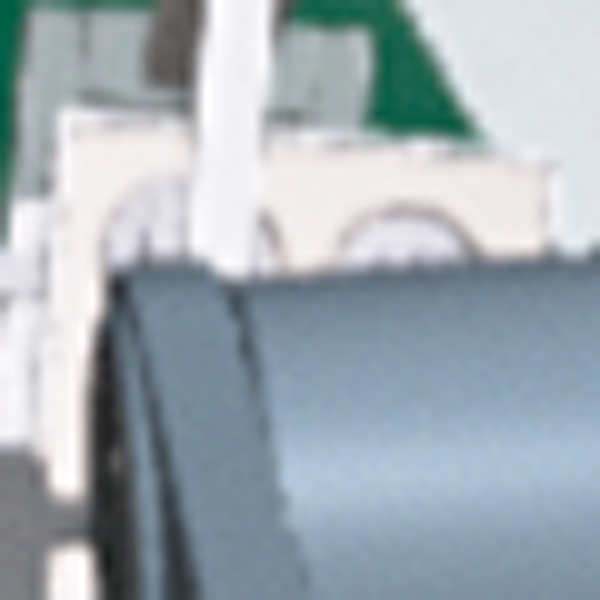

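The arm hides the dots there. The far edge of the l pocket is at crop row 207 and I expected 207, so the position is right. Now s.

```bash
python3 -m jog '[0,2,0,0,0,0,1, 0,5,0,0,0,0,1, 0,7,0,0,0,0,1, 0,8,0,0,0,0,1, 0,8,0,0,0,0,1, 0,8,0,0,0,0,1, 0,7,0,0,0,0,1, 0,5,0,0,0,0,1, 0,3.4,0,0,0,0,1, 0,1,0,0,0,0,1, 0,0,0,0,0,0,1, 0,0,0,0,0,0,1, 0,0,0,0,0,0,1]'
python3 - <<'E'
from h import *
go((.5528,.1506,.074))
E
python3 -m jog '[0,0,0,0,0,0,1, 0,0,0,0,0,0,1, 0,0,0,0,0,0,1, 0,0,0,0,0,0,1, 0,0,0,0,0,0,1, 0,0,0,0,0,0,1, 0,0,0,0,0,0,1, 0,0,0,0,0,0,1, 0,0,0,0,0,0,1, 0,0,0,0,0,0,1, 0,0,0,0,0,0,1, 0,0,0,0,0,0,1, 0,0,0,0,0,0,1, 0,0,0,0,0,0,1, 0,0,0,0,0,0,1, 0,0,0,0,0,0,1]'
```

```text
clock: 63.1
tool_pos: [0.5529, 0.1509, 0.2405]
ee_rot: [0.0, 0.04, 0.999, -0.0]
ft_force: [0.1, 0.6, 6.4]
opening: 0.163
finger_force: 30.0
grasp [0.5531 0.1507 0.0735] yaw_y 85.45 z [ 9.e-04 -1.e-03 -1.e+00]
shift tool mm (before turn): [ 0.3 -0.1 -0.5]
clock: 65.1
tool_pos: [0.5529, 0.1509, 0.2405]
ee_rot: [0.0, 0.04, 0.999, -0.0]
ft_force: [-1.1, 0.1, 4.9]
opening: 0.169
finger_force: 30.0
```

```bash
python3 -m jog '[3,-1,0,0,0,0,1, 6,-2,0,0,0,0,1, 8,-3,0,0,0,0,1, 9,-3,0,0,0,0,1, 9,-3,0,0,0,0,1, 9,-3,0,0,0,0,1, 9,-3,0,0,0,0,1, 9,-3,0,0,0,0,1, 9,-3,0,0,0,0,1, 8,-2,0,0,0,0,1, 6,-1,0,0,0,0,1, 4,-1,0,0,0,0,1, 3,0,0,0,0,0,1, 1,0,0,0,0,0,1, 1,0,0,0,0,0,1, 0,0,0,0,0,0,1, 0,0,0,0,0,0,1, 0,0,0,0,0,0,1]'
python3 - <<'E'
from h import *
go((.4572,.1199,.074))
E
```

```text
clock: 67.35
tool_pos: [0.4564, 0.1303, 0.2404]
ee_rot: [0.0, 0.04, 0.999, -0.001]
ft_force: [0.2, 1.0, 6.8]
opening: 0.165
finger_force: 30.0
grasp [0.4565 0.1302 0.0734] yaw_y 85.45 z [ 4.0e-04 -1.1e-03 -1.0e+00]
shift tool mm (before turn): [ -1.5 -10.2  -0.5]
```

```bash
python3 -m jog '[1.5,0,0,0,0,0,1, 1.5,0,0,0,0,0,1, 0,0,0,0,0,0,1, 0,0,0,0,0,0,1]'; python3 -c "
from h import *
go((.4572,.1199,.074))"
```

```text
clock: 67.85
tool_pos: [0.4534, 0.1306, 0.2405]
ee_rot: [0.0, 0.04, 0.999, -0.001]
ft_force: [0.3, -0.8, 7.3]
opening: 0.167
finger_force: 30.0
grasp [0.4535 0.1304 0.0735] yaw_y 85.45 z [ 3.0e-04 -1.1e-03 -1.0e+00]
shift tool mm (before turn): [ -4.6 -10.2  -0.5]
```

```bash
python3 -m jog '[2,0,0,0,0,0,1, 2,0,0,0,0,0,1, 2,0,0,0,0,0,1, 0,0,0,0,0,0,1, 0,0,0,0,0,0,1]'; python3 -c "
from h import *
go((.4572,.1199,.074));c=cap('top','t15')"
python3 -m jog '[2,0,0,0,0,0,1, 2,0,0,0,0,0,1, 2,0,0,0,0,0,1, 0,0,0,0,0,0,1, 0,0,0,0,0,0,1]'; python3 -c "
from h import *
go((.4572,.1199,.074));c=cap('top','t16')"
```

```text
clock: 68.47
tool_pos: [0.4474, 0.1311, 0.2404]
ee_rot: [0.0, 0.04, 0.999, -0.001]
ft_force: [-0.1, 0.2, 6.9]
opening: 0.167
finger_force: 30.0
grasp [0.4474 0.1309 0.0734] yaw_y 85.45 z [ 1.0e-04 -1.1e-03 -1.0e+00]
shift tool mm (before turn): [-10.7 -10.2  -0.6]
clock: 69.15
tool_pos: [0.4414, 0.1315, 0.2404]
ee_rot: [0.0, 0.04, 0.999, -0.001]
ft_force: [0.8, 1.3, 7.8]
opening: 0.165
finger_force: 30.0
grasp [0.4414 0.1313 0.0734] yaw_y 85.44 z [ 1.0e-04 -1.1e-03 -1.0e+00]
shift tool mm (before turn): [-16.7 -10.1  -0.6]
```

```bash
python3 -m jog '[2,0,0,0,0,0,1, 2,0,0,0,0,0,1, 2,0,0,0,0,0,1, 0,0,0,0,0,0,1, 0,0,0,0,0,0,1]'; python3 -c "
from h import *
go((.4572,.1199,.074));c=cap('top','t17')"
python3 -m jog '[2,0,0,0,0,0,1, 2,0,0,0,0,0,1, 2,0,0,0,0,0,1, 0,0,0,0,0,0,1, 0,0,0,0,0,0,1]'; python3 -c "
from h import *
go((.4572,.1199,.074));c=cap('top','t18')"
```

```text
clock: 69.82
tool_pos: [0.4374, 0.1319, 0.2406]
ee_rot: [0.004, 0.04, 0.999, -0.0]
ft_force: [17.4, -1.0, -8.8]
opening: 0.168
finger_force: 30.0
grasp [0.4386 0.1318 0.0736] yaw_y 85.45 z [ 7.3e-03 -5.0e-04 -1.0e+00]
shift tool mm (before turn): [-19.5 -10.4  -0.2]
clock: 70.5
tool_pos: [0.4324, 0.1324, 0.2411]
ee_rot: [0.005, 0.04, 0.999, 0.0]
ft_force: [23.3, -2.4, -11.4]
opening: 0.164
finger_force: 30.0
grasp [0.4342 0.1324 0.0741] yaw_y 85.46 z [ 1.090e-02 -1.000e-04 -9.999e-01]
shift tool mm (before turn): [-23.9 -10.7   0.3]
```

The front stop was reached (force rose to 17 N, about 18 mm in front of where it began). I'll let go, rise and check the caps.

```bash
python3 -m jog '[0,0,0,0,0,0,0.3, 0,0,0,0,0,0,0.3, 0,0,0,0,0,0,0.3, 0,0,-10,0,0,0,0.3, 0,0,-30,0,0,0,0.3, 0,0,-35,0,0,0,0.3, 0,0,-35,0,0,0,0.3, 0,0,-35,0,0,0,0.3, -30,-1.5,0,0,0,0,0.3, -30,-1.5,0,0,0,0,0.3, -30,-1.5,0,0,0,0,0.3, -30,-1.5,0,0,0,0,0.3, -30,-1.5,0,0,0,0,0.3, 0,0,0,0,0,0,0.3, 0,0,0,0,0,0,0.3, 0,0,0,0,0,0,0.3]'
python3 - <<'E'
from h import *
go(None,85.5)
c=cap("wrist","w20");a=np.radians(-4.5);R=np.array([[np.cos(a),-np.sin(a)],[np.sin(a),np.cos(a)]])
k=np.array([.4386,.1318])
for n,o in dict(xl=(114,27),l=(114,-27),m=(60,27),s=(60,-27)).items():
    X=[*(k+R@(np.array(o)/1000)),.07];q=proj(c,X)[0];u=dot(c,q,6) if 8<q[1]<370 else q;print(n,np.round(X,4),q.round(),ray(c,u,.07)[0].round(4))
print("knob",proj(c,[*k,.086]))
cv2.imwrite("pics/w20c.png",cv2.resize(c["img"][0:290,110:400],None,fx=2,fy=2,interpolation=cv2.INTER_CUBIC))
E
```

```text
clock: 72.55
tool_pos: [0.5781, 0.1136, 0.3857]
ee_rot: [0.0, 0.04, 0.999, -0.0]
ft_force: [0.8, 0.0, -0.8]
opening: 0.351
finger_force: 0.0
grasp [0.5781 0.1134 0.2187] yaw_y 85.46 z [ 3.e-04 -1.e-03 -1.e+00]
turn about tool z: -0.04
xl [0.5544 0.1498 0.07  ] [288. 158.] [0.5568 0.1521 0.07  ]
l [0.5501 0.0959 0.07  ] [232. 158.] [0.5501 0.0969 0.07  ]
m [0.5005 0.154  0.07  ] [290.  99.] [0.5003 0.1543 0.07  ]
s [0.4963 0.1002 0.07  ] [231.  99.] [0.4967 0.1014 0.07  ]
knob [[261.39379398  22.37423845]]
```

View pics/w20c.png

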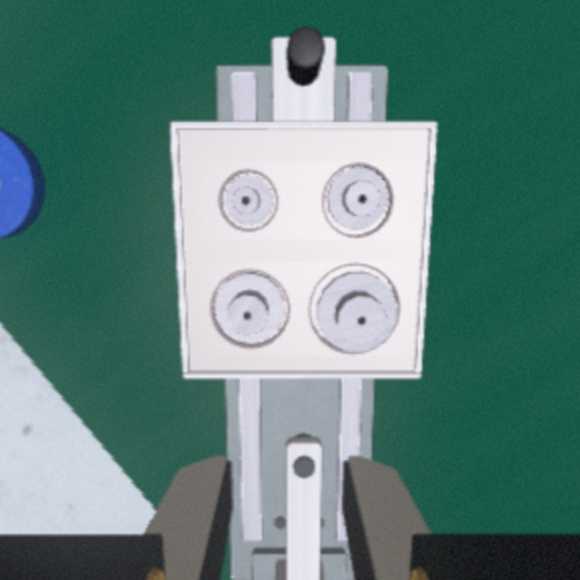

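All four caps are seated and the carrier is at its front stop, with dots within about 1 mm of the stop position. Now I'll shut the drawer.

```bash
python3 -m jog '[0,0,0,0,0,10.6,0.35, 0,0,0,0,0,10.6,0.35, 0,0,0,0,0,10.6,0.35, 0,0,0,0,0,10.6,0.35, 0,0,0,0,0,10.6,0.35, 0,0,0,0,0,10.6,0.35, 0,0,0,0,0,10.6,0.35, 0,0,0,0,0,10.6,0.35, 32.4,-22.9,0,0,0,0,0.35, 32.4,-22.9,0,0,0,0,0.35, 32.4,-22.9,0,0,0,0,0.35, 32.4,-22.9,0,0,0,0,0.35, 32.4,-22.9,0,0,0,0,0.35, 32.4,-22.9,0,0,0,0,0.35, 32.4,-22.9,0,0,0,0,0.35, 32.4,-22.9,0,0,0,0,0.35, 32.4,-22.9,0,0,0,0,0.35, 0,0,0,0,0,0,0.35]'
python3 -m jog '[0,0,25,0,0,0,0.35, 0,0,30,0,0,0,0.35, 0,0,25,0,0,0,0.35, 0,0,0,0,0,0,0.35, 0,0,0,0,0,0,0.35]'
python3 -c "
from h import *
go((.3724,.405,.044),0.4)"
```

```text
clock: 74.85
tool_pos: [0.3678, 0.4039, 0.3852]
ee_rot: [0.0, 0.702, 0.712, -0.0]
ft_force: [0.3, -0.1, -0.6]
opening: 0.322
finger_force: 0.0
clock: 75.47
tool_pos: [0.3699, 0.4024, 0.3061]
ee_rot: [0.001, 0.703, 0.711, 0.0]
ft_force: [0.5, -0.3, 0.8]
opening: 0.326
finger_force: 0.0
grasp [0.3701 0.4023 0.1391] yaw_y 0.62 z [ 1.3e-03 -2.0e-04 -1.0e+00]
turn about tool z: 0.22
shift tool mm (before turn): [ 2.7  2.2 95.1]
```

```bash
python3 -m jog '[2.5,2.4,20,0,0,0,0.35, 0,0,30,0,0,0,0.35, 0,0,25,0,0,0,0.35, 0,0,20,0,0,0,0.35, 0,0,0,0,0,0,0.35, 0,0,0,0,0,0,1, 0,0,0,0,0,0,1, 0,0,0,0,0,0,1, 0,0,0,0,0,0,1]'
python3 -m jog '[0,8,0,0,0,0,1, 0,14,0,0,0,0,1, 0,15,0,0,0,0,1, 0,15,0,0,0,0,1, 0,15,0,0,0,0,1, 0,15,0,0,0,0,1, 0,14,0,0,0,0,1, 0,10,0,0,0,0,1, 0,7,0,0,0,0,1, 0,4,0,0,0,0,1, 0,2,0,0,0,0,1, 0,1,0,0,0,0,1, 0,0,0,0,0,0,1, 0,0,0,0,0,0,1]'; python3 -c "
from h import *
go((.4933,.405,.044),0.4)"
```

```text
clock: 76.6
tool_pos: [0.3721, 0.4052, 0.2109]
ee_rot: [0.001, 0.703, 0.711, 0.001]
ft_force: [-0.1, -2.0, 7.4]
opening: 0.094
finger_force: 30.0
clock: 78.35
tool_pos: [0.4922, 0.4055, 0.2108]
ee_rot: [0.001, 0.703, 0.711, -0.001]
ft_force: [-0.2, -10.1, 9.7]
opening: 0.095
finger_force: 30.0
grasp [0.4922 0.405  0.0438] yaw_y 0.64 z [ 3.0e-04 -2.9e-03 -1.0e+00]
turn about tool z: 0.24
shift tool mm (before turn): [-0.   1.1 -0.2]
```

```bash
python3 -m jog '[0,1.5,0,0,0,0,1, 0,1.5,0,0,0,0,1, 0,0,0,0,0,0,1, 0,0,0,0,0,0,1]'; python3 -c "
from h import *
go((.4933,.405,.044),0.4)"
python3 -m jog '[0,0,0,0,0,0,0.35, 0,0,0,0,0,0,0.35, 0,0,0,0,0,0,0.35, 0,0,-20,0,0,0,0.35, 0,0,-35,0,0,0,0.35, 0,0,-35,0,0,0,0.35, 0,0,-35,0,0,0,0.35, 0,0,-35,0,0,0,0.35, 0,0,-10,0,0,0,0.35, 0,0,0,0,0,0,0.35, 0,0,0,0,0,0,0.35]'
python3 - <<'E'
from h import *
c=cap("wrist","w21");X=(.4933,.405,.043)
g=(cv2.cvtColor(c["img"],cv2.COLOR_BGR2HSV)[...,1]<60)
q=proj(c,X)[0];u,v=map(int,q.round());print(q, "bar columns",u-12+np.flatnonzero(g[v-5:v+6,u-12:u+13].mean(0)>.7), ray(c,q+[0,0],.043))
t=cap("top","t21")
for n in("l","m"):pass
print(telemetry.state()["clock"])
E
```

```text
clock: 78.85
tool_pos: [0.4934, 0.4057, 0.2107]
ee_rot: [-0.0, 0.703, 0.711, -0.004]
ft_force: [-15.3, -10.0, 18.9]
opening: 0.096
finger_force: 30.0
grasp [0.4925 0.405  0.0437] yaw_y 0.65 z [-0.0054 -0.0047 -1.    ]
turn about tool z: 0.25
shift tool mm (before turn): [ 0.   0.8 -0.3]
clock: 80.22
tool_pos: [0.4946, 0.4064, 0.3787]
ee_rot: [0.0, 0.703, 0.711, -0.001]
ft_force: [0.3, 0.1, -0.1]
opening: 0.326
finger_force: 0.0
[251.98794941 180.6052375 ] bar columns [247 248 249 250 251 252 253 254 255 256] [[0.4933 0.405  0.043 ]]
80.325
```

The drawer is shut against its stop. One last check of the caps from the top camera before handing in.

Run:
```python
from h import *
t=dict(np.load("t21.npz"))
for n,X in dict(xl=(.5544,.1498,.07),l=(.5501,.0959,.07),m=(.5003,.154,.07),s=(.4963,.1002,.07)).items():
    q=proj(t,X)[0];u=dot(t,q,3);print(n,q.round(1),u.round(1),ray(t,u,.07)[0].round(4),X)
u,v=305,170
cv2.imwrite("pics/t21c.png",cv2.resize(t["img"][140:240,260:350],None,fx=6,fy=6,interpolation=cv2.INTER_CUBIC))
```

```text
xl [290.3 173.4] [289.1 172.5] [0.5567 0.1528 0.07  ] (0.5544, 0.1498, 0.07)
l [312.6 175.5] [311.4 177.3] [0.5455 0.0987 0.07  ] (0.5501, 0.0959, 0.07)
m [288.4 195.5] [286.3 197.6] [0.4953 0.1591 0.07  ] (0.5003, 0.154, 0.07)
s [310.7 197.5] [308.7 198.6] [0.4935 0.1051 0.07  ] (0.4963, 0.1002, 0.07)
```

View pics/t21c.png

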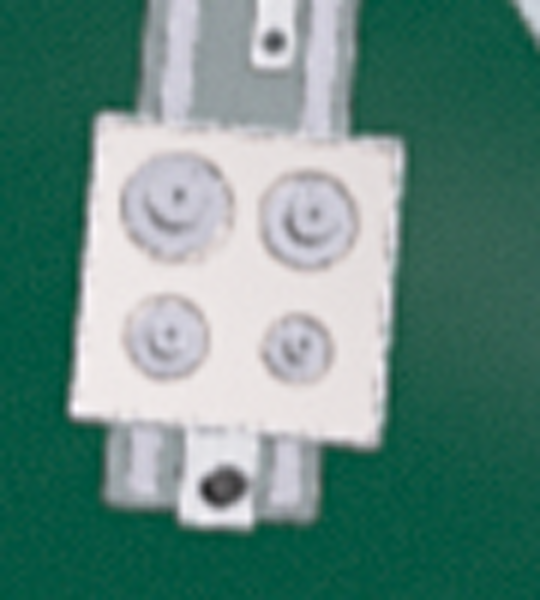

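All four caps are seated in their pockets: dots at crop (180,195), (314,213), (170,333) and (303,343). The carrier is at the front. Handing in.

```bash
python3 -c "
from cell import close_job
print(close_job())"
```

```text
the job is handed in; nothing more can be done
None
```

The job is handed in (the hand-in returned no verdict): all four caps are seated in their own pockets, each was held two seconds under the pointer from largest to smallest, the carrier is back at its front stop and the drawer is shut.

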